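# Pack a slatted tea-light lantern in its gift carton

### The arm

A 6-joint arm with a two-finger parallel gripper is mounted at the origin on the work surface. World frame = base frame: x ahead of the robot, y to its left, z up, the work surface at z = 0. Lengths are in mm, angles in degrees, forces in N, time in s.
With the tool pointing down it reaches from about 375 to 975 mm from the base axis. Payload 3.8 kg.
Tool frame: the origin (TCP) lies on the centre line of the jaws, within the pads' length; the fingertips stand 22 mm ahead of it and the grasp point (between the pads) lies 3 mm ahead of it; z points along the fingers, y is the line along which they close (so a half turn about z gives the same grasp; the last joint's range is limited). The gripper opens to 88 mm and grips with 3 to 60 N. Pads are 18 mm wide; open, the fingers measure 123 mm over their backs; the gripper's body (75 mm by 187 mm) begins 45 mm behind the grasp point.
Start: joints at [-69.952, 15.12, 91.902, -0, 72.978, -2.114], TCP at [254.622, -625.129, 260.706] pointing down, gripper open.
Joint ranges: [-150.88, 150.88], [-54.13, 125.18], [17.81, 147.31], [-75.09, 255.09], [0, 152.58], [-146.25, 146.25]. Speed limits (degrees/s): [147.25, 147.25, 180, 180, 180, 180].

### API

Orientations are given as [roll, pitch, yaw] about the fixed x, y, z axes, in that order (R = Rz(yaw) Ry(pitch) Rx(roll)).
In Python, from station import manip gives the robot as it stands. The module is installed in compiled form; this text tells all that it offers.
- The arm moves only by the shell command python3 -m crank 'ROWS' [FORCE]. ROWS is JSON, a list of rows, each a list of 3 entries, a list of its own where there are three numbers: the turn, a rotation vector about the tool's x, y, z in degrees, then the shift along the tool's x, y, z in mm, then the opening, from 0 (shut) to 1 (fully open). A call has 1 to 8 rows; each row shifts and turns the commanded pose from where the row before left it, along the tool's axes as they then stand; what a row does not reach is not made up. A row lasts 1/12 s, in which the tool goes at most 41.7 mm and 7.16 degrees, less where a joint would pass 70% of its speed; a pose out of reach is approached as far as the arm can. A call is refused whole if a number of a shift passes 41.7 or a number of a turn 7.16, either way. A call with a gripper value outside its range is refused whole. The fingers move at their own pace and stop on an object; FORCE is the grip in N (left out, the last holds). Time passes only in rows, so rows that do not move let the fingers close. It gives the time, the measured TCP pose, the force, the opening and the grip force at its end, in the units of the state.
- manip.state(): the state, without advancing time (a new reading comes with each control period).
- manip.grab_frame(name): name is "scene" or "top" or "wrist"; returns the picture (480x640x3 uint8, red, green, blue); there is no depth.
- manip.camera_info(name): a dict with "fx", "fy", "cx", "cy" (pixels), "distortion" ([k1, k2, p1, p2, k3] as OpenCV has them; the pictures are not rectified), "origin" and "attitude" of the camera in the world. Camera axes: x right, y down, z forward; pixel columns grow to the right and rows downward; lengths in mm; the calibration is good to about 2 mm. A picture is of the moment at which its call begins: read the wrist's pose just before it. camera_info takes no time and is no camera call; for the wrist camera it gives the pose at the moment of the call.
- manip.close_job(): hands the job in; it is judged then, once.
The state is a dict: "time": time; "joint_positions": joint angles; "joint_vel": joint speeds; "effort": joint torques, N m; "tool_pos": TCP position; "ee_rot": TCP orientation; "force": force on the tool from outside, world axes, zero at the start; "ft_torque": the same for the moment, N m; "width": finger opening in mm; "finger_force": force on a finger pad.
Only numpy, scipy, OpenCV 4.12 (cv2) and the standard library are available. Lean on these libraries where they do the work, as an engineer would, in place of code of your own. Each camera call takes 0.05 s, during which the arm holds its last target. There are 200 camera calls.

### The job

Make up the slatted lantern in its open gift carton, from the bottom up: first set the lantern base into the pocket of the carton's insert, then put the tea light into the round recess of the base, then stand the glass sleeve over the tea light, and last lower the slatted top so that its hanging slats slide between the upright slats of the base and stand fully down on the base. Set every part down rather than dropping it, knock none over, and leave the plain holder, the sanding block and the small white box where they are.

Things in the scene. Friction and masses are not known exactly. Their poses are not given: they have to be found in the camera images.
- carton: Open gift carton, brown card with a pale insert, fixed to the bench: 210 (x) x 180 (y) mm, walls 24 mm high, 4 mm thick. The insert's top is 16 mm above the bench; in its middle is a rectangular pocket 132 (x) x 76 (y) mm for the base. Origin: its centre at bench height; x along the long side, z up.
- carton_pocket (a point): Centre of the floor of the carton's pocket, 3 mm above the bench (13 mm below the insert's top).
- base: Lantern base, light wood, 220 g: block 116 (x) x 60 (y) x 40 mm, round recess in the middle of its top; near each end (x = +-46 mm) two upright slats with rounded tops, each 12 (x) x 8 (y) mm at y = +-10.5 mm, rising to 80 mm. Grip the block across y, fingertips over 23 mm above its underside to clear the carton. Origin: centre of underside, z up; same turned half round.
- base_recess (a point): Centre of the floor of the base's recess, 31 mm above its underside: 44 mm across, 9 mm deep, bevelled mouth. Between the base's two slat rows 80 mm are free along x and the long sides are open: fingers that close along the base's y have room there.
- tealight: LED tea light, 24 g: round white cup 38 mm across and 20 mm high with a small cream flame, 13 mm across, on top (36 mm in all). Origin: centre of underside, z up. Seated in the recess its cup stands 11 mm above the block, so grip it by the upper 10 mm of the cup.
- glass: Frosted glass sleeve, 110 g: tube open at both ends, standing, 52 mm outside, 46 mm inside diameter, 80 mm high. Origin: centre of underside, z up. In place it stands on the block around the tea light.
- shade: Slatted top, light wood, 160 g: board 116 (x) x 60 (y) mm, 92 to 100 mm above its feet; near each end (x = +-46 mm) three hanging slats, 12 (x) x 7 (y) mm, rounded feet, at y = -21, 0, 21 mm: the base's slats fit in the gaps, 3 mm free each side. Bar handle along x, 92 x 16 mm, 114 to 130 mm up: grip across y. Origin: centre of footprint at the feet, z up; same turned half round.
- holder: Bystander: plain square wooden tea-light holder 78 x 78 x 36 mm with a round recess and no slats. Origin: centre of underside.
- sander: Bystander: cork sanding block 85 x 50 x 26 mm. Origin: centre of underside.
- smallbox: Bystander: closed white paper box 72 x 72 x 45 mm. Origin: centre of underside.
Not all that is in view belongs to the job. What is shaped like the glass but purple is not meant.

How it is judged (in metres and radians):
On the way, in this order (a step that is already met when the one before it is completed fails the run):
1. the base is set into the carton's pocket and let go (horizontal distance between base and carton_pocket below 0.014 m and z of base in the frame of carton_pocket below 0.004 m and angle between base's own z axis and vertical below 0.05 rad and angle between the x axis of base and the x axis of carton, either way round below 0.2 rad and contact force between the fingers and base below 0.2 N), for 0.2 s.
2. the tea light is in the recess of the base and let go (all of step 1 and horizontal distance between tealight and base_recess below 0.006 m and z of tealight in the frame of base_recess below 0.004 m and angle between tealight's own z axis and vertical below 0.1 rad and contact force between the fingers and tealight below 0.2 N), for 0.2 s.
3. the glass sleeve stands on the base around the tea light and is let go (all of step 2 and horizontal distance between glass and tealight below 0.008 m and z of glass in the frame of base between 0.036 and 0.044 m and angle between glass's own z axis and vertical below 0.06 rad and contact force between the fingers and glass below 0.2 N), for 0.2 s.
At the end, for the whole second after the job is handed in: Base flat on the pocket floor (14 mm); tea light down in the recess, upright; glass upright on the block around it (axes within 8 mm); slatted top standing on the block, slats interlaced (10 mm along, 6 mm across, 0.12 rad, heights 4 mm); all let go, at rest (all of step 3 and x of shade in the frame of base between -0.01 and 0.01 m and y of shade in the frame of base between -0.006 and 0.006 m and z of shade in the frame of base between 0.036 and 0.044 m and angle between the x axis of shade and the x axis of base, either way round below 0.12 rad and angle between shade's own z axis and vertical below 0.05 rad and contact force between the fingers and shade below 0.2 N and linear speed of each of base, tealight, glass, shade below 0.02 m/s); the robot touches nothing.
It fails at once if the plain holder, sanding block or small white box is moved more than 20 mm (distance of any of holder, sander, smallbox from where it was at the start of the episode above 0.02 m).
It fails at once if a part of the lantern falls or is flung (faster than 0.6 m/s, out of the fingers) ((linear speed of base above 0.6 m/s and contact force between the fingers and base below 0.2 N) or (linear speed of tealight above 0.6 m/s and contact force between the fingers and tealight below 0.2 N) or (linear speed of glass above 0.6 m/s and contact force between the fingers and glass below 0.2 N) or (linear speed of shade above 0.6 m/s and contact force between the fingers and shade below 0.2 N)).
It also fails if it takes over 136 s, if anything falls off the work surface, if the arm or the gripper's body presses on something with over 40 N, if the wrist force passes 120 N, or if a joint passes its speed limit or range.

## Working session

There is one attempt and no reset: what is moved stays moved. The work goes in short steps, Python scripts to look and compute and a shell command to move; the robot and the scene stay as the last step left them, time stands still between calls to the robot, and variables do not carry over. Pictures are saved under pics/ and viewed, at most 14 in all, crops included, and the job is handed in when it is done.

```bash
mkdir -p pics; python3 - <<'E'
from station import manip
import cv2
for n in("scene","top"):
    cv2.imwrite(f"pics/{n}0.png",manip.grab_frame(n)[:,:,::-1]); print(n,manip.camera_info(n))
print(manip.state()); print(manip.camera_info("wrist"))
E
```

```text
scene {'fx': 459.935452432419, 'fy': 459.935452432419, 'cx': 312.4084549839561, 'cy': 242.7071859655227, 'distortion': array([0.01926936, 0.        , 0.        , 0.        , 0.        ]), 'origin': array([1129.24538417, -438.10989472,  975.18231919]), 'attitude': array([-143.74260493,   -0.46713655,   52.39681997])}
top {'fx': 605.646138540724, 'fy': 605.646138540724, 'cx': 322.93683233312925, 'cy': 232.9949108303822, 'distortion': array([-0.09916849,  0.        ,  0.        ,  0.        ,  0.        ]), 'origin': array([3.96039602e+02, 2.82480807e-01, 1.73669008e+03]), 'attitude': array([-173.66364029,    0.65957998,  -91.59507758])}
{'time': 0.1, 'joint_positions': array([-6.99517549e+01,  1.51631068e+01,  9.19722175e+01, -2.44312570e-04,
        7.29776942e+01, -2.11385390e+00]), 'joint_vel': array([-0.00428477, -0.19196995, -0.16320056, -0.09507023, -0.08077833,
       -0.07719872]), 'effort': array([ 6.49929757e-05, -5.03618503e+01, -3.58070970e+01,  7.29824952e-02,
        2.32951861e-02, -6.44498300e-05]), 'tool_pos': array([ 254.42748876, -624.5756424 ,  259.54429877]), 'ee_rot': array([-1.79887050e+02, -3.93541642e-03,  2.21621669e+01]), 'force': array([-0.14185599, -0.01034291, -0.67317091]), 'ft_torque': array([ 0.03646435, -0.00106372, -0.01378124]), 'finger_force': 0.0, 'width': 88.08642470353777}
{'fx': 425.26213993632825, 'fy': 425.26213993632825, 'cx': 323.6762919605541, 'cy': 236.83846318687074, 'distortion': array([-0.08572554,  0.        ,  0.        ,  0.        ,  0.        ]), 'origin': array([ 322.54467365, -597.17774587,  383.32546252]), 'attitude': array([ 1.63569438e+02,  1.34949779e-01, -6.78424827e+01])}
```

View pics/scene0.png

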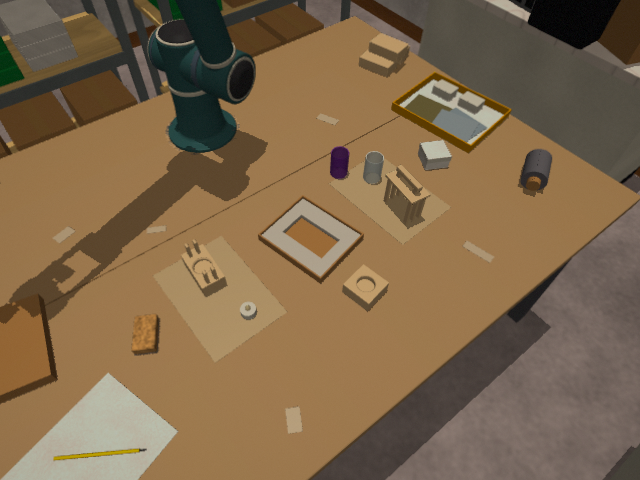

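View pics/top0.png

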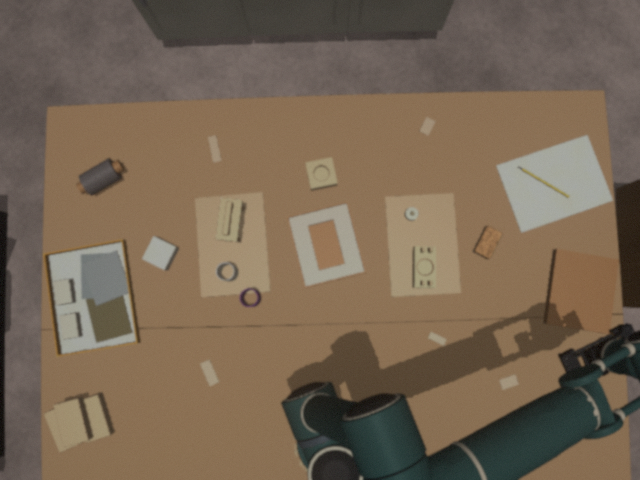

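Scene and top views:

| Thing | Top px | Scene px |
|---|---|---|
| carton | (327,245) | – |
| base | (425,267) | (203,270) |
| tea light | (411,214) | – |
| frosted glass | (228,271) | (374,167) |
| slatted top | (230,220) | – |
| small box | (160,253) | – |
| sander | (488,241) | – |

- **Base candidates:** the one with slats at (425,267) and the plain square holder at (321,173). The one with slats fits the description.
- **Glass candidates:** the grey one at (228,271) and the purple one at (251,297). The grey one fits, because purple is not meant.

```bash
cat > h.py <<'E'
import numpy as np, cv2
from scipy.spatial.transform import Rotation as R
from station import manip
def cam(n):
    c=manip.camera_info(n); c['R']=R.from_euler('xyz',c['attitude'],degrees=True).as_matrix()
    c['K']=np.array([[c['fx'],0,c['cx']],[0,c['fy'],c['cy']],[0,0,1]]); return c
def rays(c,px):
    u=cv2.undistortPoints(np.float64(px).reshape(-1,1,2),c['K'],c['distortion']).reshape(-1,2)
    return np.c_[u,np.ones(len(u))]@c['R'].T
def plane(c,px,z):
    d=rays(c,px); return c['origin']+d*((z-c['origin'][2])/d[:,2])[:,None]
def tri(obs): # [(cam,px)...] -> point, residual mm
    A=np.zeros((3,3));b=np.zeros(3);L=[]
    for c,p in obs:
        d=rays(c,[p])[0];d/=np.linalg.norm(d);P=np.eye(3)-np.outer(d,d);A+=P;b+=P@c['origin'];L.append((P,c['origin']))
    x=np.linalg.solve(A,b);return x,max(np.linalg.norm(P@(x-o)) for P,o in L)
def proj(c,X):
    Rt=c['R'].T;return cv2.projectPoints(np.float64(X).reshape(-1,1,3),cv2.Rodrigues(Rt)[0],-Rt@c['origin'],c['K'],c['distortion'])[0].reshape(-1,2)
def shot(name,f):
    c=cam(name);im=np.ascontiguousarray(manip.grab_frame(name)[:,:,::-1]);cv2.imwrite(f,im);return c,im
def go(x,y,z,yaw):
    "shift in tool axes (tool down) and turn about tool z to the wanted pose"
    s=manip.state();r=R.from_euler('xyz',s['ee_rot'],degrees=True).as_matrix()
    t=r.T@(np.array([x,y,z])-s['tool_pos']);dy=(yaw-s['ee_rot'][2]+90)%180-90
    print('t%.1f shift'%s['time'],t.round(1),'turn z',round(-dy,2),'tcp',s['tool_pos'].round(1),'rot',s['ee_rot'].round(2),'w',round(s['width'],1),'j6',round(s['joint_positions'][5],1))
E
python3 - <<'E'
from h import *
c=cam('top');s=cam('scene')
for n,p,z in [('base',(425,267),60),('tea',(411,214),20),('glass',(228,271),80),('purple',(251,297),80),('shade',(230,220),125),('carton',(327,245),16),('holder',(321,173),36),('box',(160,253),45),('sander',(488,241),26)]:
    X=plane(c,[p],z)[0];print(n,X.round(0),'scene px',proj(s,X).round(0))
print('base ax',plane(c,[(416,249),(416,286)],80)-0,'shade',plane(c,[(232,199),(227,240)],125))
a=cv2.imread('pics/scene0.png');A=cv2.resize(a[120:320,130:270],None,fx=2.8,fy=2.8,interpolation=2);B=cv2.resize(a[130:330,310:450],None,fx=2.8,fy=2.8,interpolation=2)
cv2.imwrite('pics/crop1.png',np.hstack([A,B]))
go(450,-150,330,0)
E
```

```text
base [ 480. -266.   60.] scene px [[201. 259.]]
tea [ 635. -239.   20.] scene px [[247. 307.]]
glass [483. 278.  80.] scene px [[372. 159.]]
purple [410. 216.  80.] scene px [[338. 153.]]
shade [618. 263. 125.] scene px [[405. 177.]]
carton [553.   4.  16.] scene px [[309. 236.]]
holder [758.  15.  36.] scene px [[365. 283.]]
box [541. 477.  45.] scene px [[434. 150.]]
sander [ 550. -455.   26.] scene px [[144. 331.]]
base ax [[ 528.83033914 -240.01328136   80.        ]
 [ 427.56777324 -235.65039265   80.        ]] shade [[675.15591599 257.27172113 125.        ]
 [564.04535156 271.95679871 125.        ]]
t0.1 shift [ 360.2 -365.9  -69.7] turn z 22.16 tcp [ 254.4 -624.6  259.5] rot [-179.89   -0.     22.16] w 88.1 j6 -2.1
```

View pics/crop1.png

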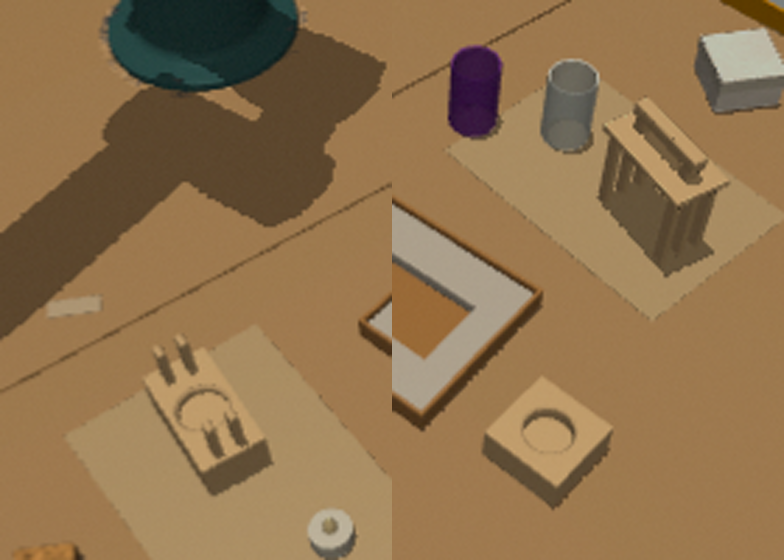

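The enlarged crop shows the slatted base on the left mat, with the tea light beside it. On the right mat are the slatted top and the frosted, clear-grey glass, with the purple decoy to the left of the glass. The holder is plain. I move the wrist camera over the base area.

```bash
python3 -m crank '[[[0,0,5.54],[0,0,-17.5],1],[[0,0,5.54],[0,0,-17.5],1],[[0,0,5.54],[0,0,-17.5],1],[[0,0,5.54],[0,0,-17.5],1]]'
python3 -m crank '[[[0,0,0],[25.4,-32,0],1],[[0,0,0],[25.4,-32,0],1],[[0,0,0],[25.4,-32,0],1],[[0,0,0],[25.4,-32,0],1],[[0,0,0],[25.4,-32,0],1],[[0,0,0],[25.4,-32,0],1]]'
python3 -m crank '[[[0,0,0],[25.4,-32,0],1],[[0,0,0],[25.4,-32,0],1],[[0,0,0],[25.4,-32,0],1],[[0,0,0],[25.4,-32,0],1],[[0,0,0],[25.4,-32,0],1],[[0,0,0],[0,0,0],1],[[0,0,0],[0,0,0],1]]'
cat > v.py <<'E'
import sys
from h import *
import pickle
f=sys.argv[1]; s=manip.state(); c,im=shot('wrist',f'pics/{f}.png'); pickle.dump(c,open(f'pics/{f}.pkl','wb'))
print(c['origin'].round(1),c['attitude'].round(2))
E
python3 v.py w1
python3 -m crank '[[[0,0,0],[0,-32,0],1],[[0,0,0],[0,-32,0],1],[[0,0,0],[0,-32,0],1],[[0,0,0],[0,-32,0],1],[[0,0,0],[0,0,0],1],[[0,0,0],[0,0,0],1]]'
python3 v.py w2
python3 -c "
import cv2,numpy as np
cv2.imwrite('pics/w12.png',cv2.resize(np.vstack([cv2.imread('pics/w1.png'),cv2.imread('pics/w2.png')]),(400,600),interpolation=3))"
```

```text
time: 0.43
tool_pos: [254.5, -624.7, 330.5]
ee_rot: [-179.9, 0.0, -0.3]
force: [0.4, -1.0, -0.1]
width: 88.1
finger_force: 0.0
time: 0.93
tool_pos: [407.6, -431.3, 330.2]
ee_rot: [-180.0, 0.0, -0.0]
force: [1.5, -1.0, -0.2]
width: 88.2
finger_force: 0.0
time: 1.52
tool_pos: [534.9, -271.1, 330.0]
ee_rot: [-180.0, 0.1, 0.2]
force: [-0.1, -0.2, 0.8]
width: 88.4
finger_force: 0.0
[ 608.5 -270.8  453.7] [ 1.6349e+02  7.0000e-02 -8.9750e+01]
time: 2.07
tool_pos: [533.3, -145.4, 330.7]
ee_rot: [180.0, 0.0, 0.0]
force: [-0.3, 0.2, -0.0]
width: 88.2
finger_force: 0.0
[ 606.8 -145.3  454.5] [163.54   0.   -89.97]
```

View pics/w1.png

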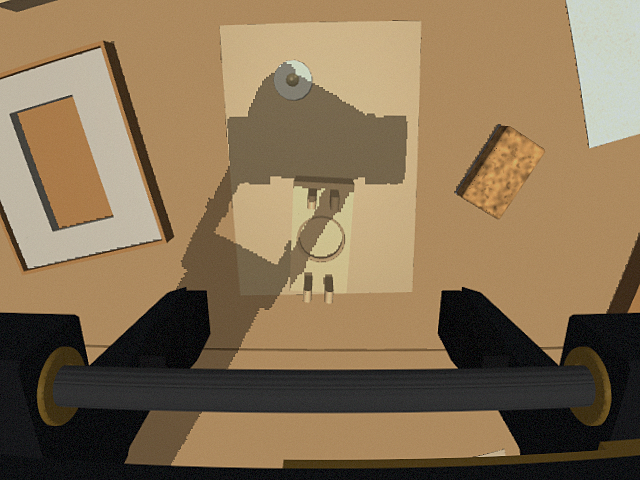

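View pics/w2.png

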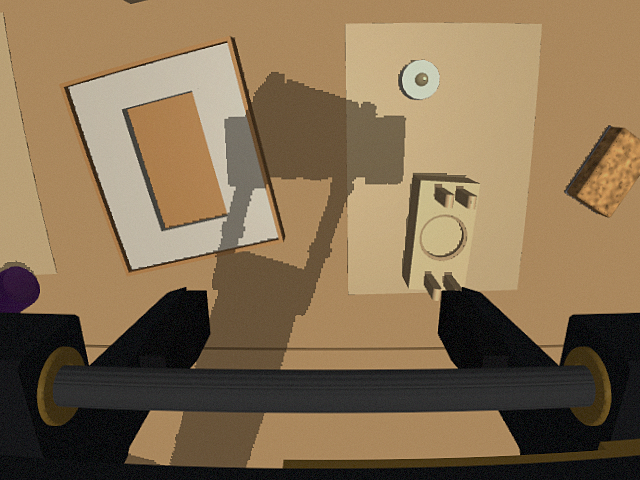

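Wrist views w1 and w2, with world +x up in the image:

| Feature | w1 px | w2 px |
|---|---|---|
| recess mouth | (322,238) | (443,236) |
| tea cup | (293,80) | (420,80) |
| pocket corners | (10,113), (73,96), (113,216), (55,230) | (125,109), (192,91), (229,217), (162,230) |

The base slats are clearly visible too.

```bash
python3 - <<'E'
from h import *
import pickle
c1,c2=[pickle.load(open(f'pics/w{i}.pkl','rb')) for i in(1,2)]
def T(n,a,b): x,r=tri([(c1,a),(c2,b)]);print(n,x.round(1),'res',round(r,1));return x
i1,i2=[cv2.imread(f'pics/w{i}.png') for i in(1,2)]
T('recess',(322,238),(443,236));T('flame',(292,79),(422,79))
# insert white outline
for c,i,im in((c1,1,i1),(c2,2,i2)):
    hsv=cv2.cvtColor(im,cv2.COLOR_BGR2HSV)
    m=((hsv[...,1]<50)&(hsv[...,2]>60)).astype('uint8');m=cv2.morphologyEx(m,cv2.MORPH_OPEN,np.ones((3,3)))
    m[:, 380:]=0; m[290:]=0
    m=cv2.morphologyEx(m,cv2.MORPH_CLOSE,np.ones((5,5)))
    cs,h=cv2.findContours(m,cv2.RETR_CCOMP,2)
    for k in sorted(range(len(cs)),key=lambda k:-cv2.contourArea(cs[k]))[:3]:
        q=cv2.approxPolyDP(cs[k],8,True)[:,0]
        b=cv2.boxPoints(cv2.minAreaRect(plane(c,cs[k].astype(float),16)[:,:2].astype('f4')))
        r=cv2.minAreaRect(plane(c,cs[k].reshape(-1,2).astype(float),16)[:,:2].astype('f4'))
        print(i,cv2.contourArea(cs[k]),h[0][k][3],q.tolist(),'rect@16',np.round(r[0],1),np.round(r[1],1),round(r[2],1))
print('ins TR');T('insBR',(165,241),(283,238))
big=lambda im,x0,y0,x1,y1,k:cv2.resize(im[y0:y1,x0:x1],None,fx=k,fy=k,interpolation=cv2.INTER_NEAREST)
cv2.imwrite('pics/c2.png',np.hstack([big(i1,280,170,380,310,4),big(i2,395,170,495,310,4)]))
E
```

```text
recess [ 483.3 -269.1   34.4] res 0.3
flame [ 638.7 -239.8   25.9] res 0.2
1 24929.5 -1 [[100, 48], [0, 79], [0, 205], [27, 267], [160, 239]] rect@16 [555.6  11.5] [202.7 170.4] 12.7
1 7486.0 2 [[72, 95], [113, 216], [59, 228], [16, 112]] rect@16 [557.5   5.2] [132.5  72.4] 12.7
1 1148.0 -1 [[286, 61], [275, 88], [301, 98], [311, 75]] rect@16 [ 639.1 -239.5] [36.3 36.8] 89.9
2 30844.5 -1 [[226, 43], [69, 87], [132, 268], [277, 237]] rect@16 [556.3   9.5] [202.4 170.9] 12.7
2 8721.5 0 [[192, 91], [227, 214], [164, 228], [126, 108]] rect@16 [556.9   7.5] [132.1  77.6] 12.3
ins TR
insBR [ 478.4 -102.8   28.5] res 1.2
```

View pics/c2.png

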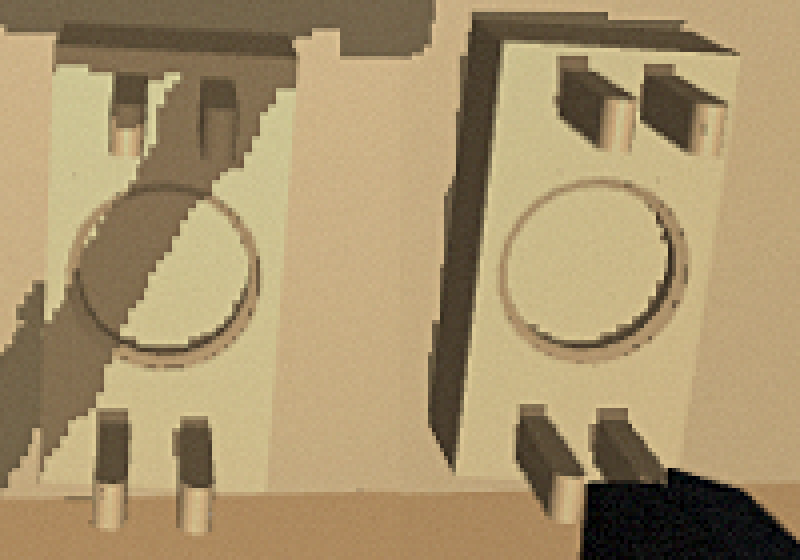

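The crop shows the recess mouth centred at w1 (321,238.8) and w2 (443.5,237.8). The slat tops are at w1 (311.8,204), (334.5,205), (307.5,296.5), (329,297) and w2 (449.5,200.5), (472,201.8), (437,294).

```bash
python3 - <<'E'
from h import *
import pickle
c1,c2=[pickle.load(open(f'pics/w{i}.pkl','rb')) for i in(1,2)]
def T(n,a,b): x,r=tri([(c1,a),(c2,b)]);print(n,x.round(1),'res',round(r,1));return x
T('recess',(321,238.8),(443.5,237.8))
S=[T('s',*p) for p in[((311.8,204),(449.5,200.5)),((334.5,205),(472,201.8)),((307.5,296.5),(437,294))]]
P=plane(c1,[(311.8,204),(334.5,205),(307.5,296.5),(329,297)],80);d=(P[0]+P[1]-P[2]-P[3])/2
print(P.mean(0),np.degrees(np.arctan2(d[1],d[0])),np.linalg.norm(d))
P=plane(c2,[(449.5,200.5),(437,294)],80);d=P[0]-P[1];print(np.degrees(np.arctan2(d[1],d[0])))
for c,p in((c1,(321,238.8)),(c2,(443.5,237.8))):print(plane(c,[p],40))
go(482,-268,200,-2.5)
E
```

```text
recess [ 483.5 -268.1   39.8] res 0.2
s [ 528.8 -259.9   77.1] res 1.0
s [ 528.1 -280.4   78.5] res 0.9
s [ 437.2 -255.4   77.3] res 0.3
[ 482.89093595 -268.01446157   80.        ] -2.7573144062701553 90.26530343230974
-2.6994039740218603
[[ 483.77256901 -268.07631762   40.        ]]
[[ 483.37814908 -268.04373844   40.        ]]
t2.1 shift [-51.4 121.6 130.8] turn z 2.47 tcp [ 533.4 -146.3  330.7] rot [ 1.7995e+02  1.0000e-02 -3.0000e-02] w 88.1 j6 72.2
```

```bash
python3 -m crank '[[[0,0,0],[-12.5,30.4,0],1],[[0,0,0],[-12.5,30.4,0],1],[[0,0,0],[-12.5,30.4,0],1],[[0,0,0],[-12.5,30.4,0],1],[[0,0,2.65],[0,0,0],1],[[0,0,0],[0,0,40],1],[[0,0,0],[0,0,40],1],[[0,0,0],[0,0,40],1]]'
python3 -m crank '[[[0,0,0],[0,0,40],1],[[0,0,0],[0,0,40],1],[[0,0,0],[0,0,0],1],[[0,0,0],[0,0,0],1]]'
python3 -c "
from h import *
go(483.3,-268,49,-2.7)"
```

```text
time: 2.78
tool_pos: [483.5, -269.9, 210.5]
ee_rot: [179.9, -0.1, -2.9]
force: [1.5, -0.7, -1.6]
width: 88.1
finger_force: 0.0
time: 3.12
tool_pos: [481.4, -267.2, 128.3]
ee_rot: [-179.8, 0.3, -2.8]
force: [-0.0, -0.1, -0.1]
width: 88.2
finger_force: 0.0
t3.1 shift [ 2.4  0.9 79.3] turn z -0.08 tcp [ 481.4 -267.2  128.3] rot [-179.84    0.34   -2.78] w 88.2 j6 61.2
```

```bash
python3 -m crank '[[[0,0,0],[1,0.5,26],1],[[0,0,0],[0.5,0,26],1],[[0,0,0],[0,0,18],1],[[0,0,0],[0,0,9],1],[[0,0,0],[0,0,0],1],[[0,0,0],[0,0,0],1]]'
python3 -m crank '[[[0,0,0],[0,0,0],0.4],[[0,0,0],[0,0,0],0.4],[[0,0,0],[0,0,0],0.4],[[0,0,0],[0,0,0],0.4],[[0,0,0],[0,0,0],0.4],[[0,0,0],[0,0,0],0.4]]' 25
```

```text
time: 3.62
tool_pos: [486.9, -268.7, 53.9]
ee_rot: [179.9, -0.2, -2.7]
force: [-0.6, -0.1, -0.7]
width: 88.4
finger_force: 0.0
time: 4.12
tool_pos: [486.0, -267.6, 52.5]
ee_rot: [180.0, -0.1, -2.6]
force: [-0.1, 0.0, 4.4]
width: 59.7
finger_force: 25.0
```

```bash
python3 -m crank '[[[0,0,0],[0,0,-10],0.4],[[0,0,0],[0,0,-25],0.4],[[0,0,0],[0,0,-25],0.4],[[0,0,0],[0,0,-25],0.4],[[0,0,0],[0,0,-5],0.4],[[0,0,0],[0,0,0],0.4]]'
python3 -m crank '[[[0,0,-5.1],[0,0,0],0.4],[[0,0,-5.1],[0,0,0],0.4],[[0,0,-5.1],[0,0,0],0.4],[[0,0,0],[0,0,0],0.4],[[0,0,0],[0,0,0],0.4]]'
python3 - <<'E'
from h import *
import pickle
c1,c2=[pickle.load(open(f'pics/w{i}.pkl','rb')) for i in(1,2)]
for a,b in(((72,95),(192,91)),((113,216),(228,215.5)),((56.5,229.5),(162.5,229.5)),((11,113),(125,108.5))):print(tri([(c1,a),(c2,b)]))
go(559.6,8.1,110,12.6)
E
```

```text
time: 4.62
tool_pos: [486.9, -268.1, 144.0]
ee_rot: [179.9, -0.2, -2.6]
force: [-0.1, -0.7, -2.6]
width: 59.9
finger_force: 25.0
time: 5.03
tool_pos: [484.3, -266.5, 139.7]
ee_rot: [-179.9, 0.1, 12.5]
force: [0.1, 0.3, -1.7]
width: 59.7
finger_force: 25.0
(array([628.12030093, -14.90551418,  17.54316015]), np.float64(0.07418180661295866))
(array([501.81487874, -44.22438459,  19.13787799]), np.float64(0.16489526898875176))
(array([482.03192026,  34.46617321,   2.97442548]), np.float64(0.16887004903531236))
(array([612.60965772,  53.9083467 ,  20.68587319]), np.float64(0.09247089791195073))
t5.0 shift [ 133.1 -251.7   30. ] turn z -0.09 tcp [ 484.3 -266.5  139.7] rot [-1.7986e+02  1.4000e-01  1.2510e+01] w 59.7 j6 46.1
```

```bash
python3 -m crank '[[[0,0,0],[16.6,-31.3,0],0.4],[[0,0,0],[16.6,-31.3,0],0.4],[[0,0,0],[16.6,-31.3,0],0.4],[[0,0,0],[16.6,-31.3,0],0.4],[[0,0,0],[16.6,-31.3,0],0.4],[[0,0,0],[16.6,-31.3,0],0.4],[[0,0,0],[16.6,-31.3,0],0.4],[[0,0,0],[16.6,-31.3,0],0.4]]'
python3 -m crank '[[[0,0,0],[0,0,15],0.4],[[0,0,0],[0,0,15],0.4],[[0,0,0],[0,0,0],0.4],[[0,0,0],[0,0,0],0.4],[[0,0,0],[0,0,0],0.4]]'
python3 - <<'E'
from h import *
go(559.6,7.2,56,12.6)
E
python3 v.py w3
```

```text
time: 5.7
tool_pos: [559.8, 7.9, 140.8]
ee_rot: [-180.0, 0.1, 12.5]
force: [1.3, -0.6, -1.7]
width: 59.8
finger_force: 25.0
time: 6.12
tool_pos: [560.1, 5.8, 111.6]
ee_rot: [-180.0, 0.0, 12.6]
force: [-0.1, 0.3, -1.7]
width: 59.8
finger_force: 25.0
t6.1 shift [-0.1 -1.4 55.6] turn z -0.03 tcp [560.1   5.8 111.6] rot [-1.7999e+02  3.0000e-02  1.2570e+01] w 59.8 j6 75.5
[631.8  21.8 235.3] [ 1.6352e+02  4.0000e-02 -7.7440e+01]
```

View pics/w3.png

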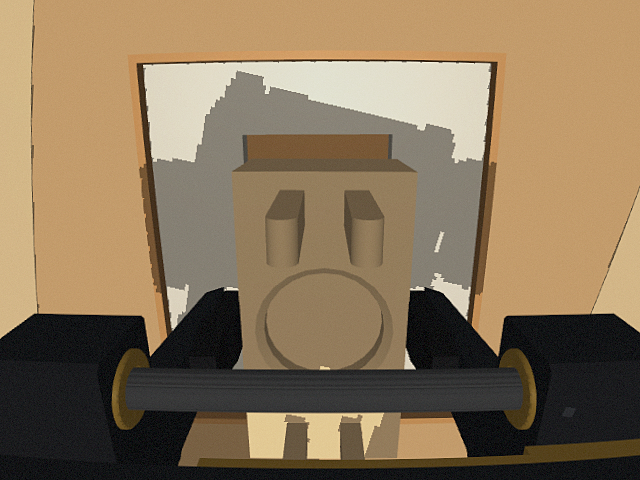

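Looking down on the held base, the pocket front edge spans (243..391,135), centred at 317, and the base is centred at 324.5. The base therefore needs about 3 mm more to the left. I compute the pocket front edge next.

```bash
python3 - <<'E'
from h import *
import pickle
c=pickle.load(open('pics/w3.pkl','rb'))
P=plane(c,[(243,135),(391,135)],16);m=P.mean(0);u=np.array([np.cos(np.radians(12.6)),np.sin(np.radians(12.6)),0])
print(P,np.degrees(np.arctan2(*(P[0]-P[1])[[1,0]]))-90,'pocket centre',m-66*u)
Q=plane(c,[(233,172),(416,172)],95);print(Q.mean(0)-58*u)
W=plane(c,[(138,63),(497,63)],24);print('wall',W.mean(0)-101*u)
go(559.6,7.2,56,12.6)
E
```

```text
[[612.04860889  59.36650006  16.        ]
 [628.29103752 -13.7203801   16.        ]] 12.529479835048605 pocket centre [555.75931692   8.42560605  16.        ]
[556.60212908   4.80298975  95.        ]
wall [555.72414432   8.03907134  24.        ]
t6.2 shift [-0.6 -1.7 56.1] turn z -0.04 tcp [560.5   5.6 112.1] rot [ 1.7999e+02 -3.0000e-02  1.2560e+01] w 59.8 j6 75.5
```

```bash
python3 -m crank '[[[0,0,0],[0,-3.2,0],0.4],[[0,0,0],[0,0,15],0.4],[[0,0,0],[0,0,15],0.4],[[0,0,0],[0,0,10],0.4],[[0,0,0],[0,0,8],0.4],[[0,0,0],[0,0,3],0.4],[[0,0,0],[0,0,0],0.4],[[0,0,0],[0,0,0],0.4]]'
python3 -m crank '[[[0,0,0],[0,0,2],0.4],[[0,0,0],[0,0,0],0.4],[[0,0,0],[0,0,0],0.4]]'
```

```text
time: 6.83
tool_pos: [559.8, 9.2, 61.0]
ee_rot: [180.0, -0.0, 12.6]
force: [0.6, -0.3, -1.8]
width: 59.5
finger_force: 25.0
time: 7.08
tool_pos: [559.8, 9.3, 59.2]
ee_rot: [180.0, -0.0, 12.7]
force: [0.1, -0.5, -2.1]
width: 59.3
finger_force: 25.0
```

```bash
for i in 1; do python3 -m crank '[[[0,0,0],[0,0,1.5],0.4],[[0,0,0],[0,0,0],0.4],[[0,0,0],[0,0,1],0.4],[[0,0,0],[0,0,0],0.4]]'; done
python3 -m crank '[[[0,0,0],[0,0,1],0.4],[[0,0,0],[0,0,0],0.4],[[0,0,0],[0,0,0],0.4]]'
```

```text
time: 7.42
tool_pos: [559.4, 9.3, 56.1]
ee_rot: [-180.0, 0.0, 12.7]
force: [0.4, -0.5, -2.5]
width: 59.2
finger_force: 25.0
time: 7.67
tool_pos: [559.6, 9.2, 55.6]
ee_rot: [180.0, -0.0, 12.7]
force: [-1.4, -0.1, 2.1]
width: 59.8
finger_force: 25.0
```

```bash
python3 -m crank '[[[0,0,0],[0,0,0],0.8],[[0,0,0],[0,0,0],0.9],[[0,0,0],[0,0,0],1],[[0,0,0],[0,0,0],1],[[0,0,0],[0,0,0],1],[[0,0,0],[0,0,-20],1],[[0,0,0],[0,0,-40],1],[[0,0,0],[0,0,-40],1]]'
python3 -m crank '[[[0,0,0],[0,0,-40],1],[[0,0,0],[0,0,-40],1],[[0,0,0],[0,0,-30],1],[[0,0,0],[0,0,0],1],[[0,0,0],[0,0,0],1]]'
python3 v.py w4
python3 -m crank '[[[0,0,0],[0,30,0],1],[[0,0,0],[0,30,0],1],[[0,0,0],[0,30,0],1],[[0,0,0],[0,30,0],1],[[0,0,0],[0,0,0],1],[[0,0,0],[0,0,0],1]]'
python3 v.py w5
python3 - <<'E'
import cv2,numpy as np
a,b=[cv2.imread(f'pics/w{i}.png') for i in(4,5)]
cv2.imwrite('pics/c3.png',np.hstack([cv2.resize(a[60:360,220:420],None,fx=2,fy=2,interpolation=0),cv2.resize(b[60:360,130:330],None,fx=2,fy=2,interpolation=0)]))
E
```

```text
time: 8.33
tool_pos: [557.5, 9.3, 154.1]
ee_rot: [-179.9, 0.3, 12.6]
force: [0.7, -0.4, 0.2]
width: 88.3
finger_force: 0.0
time: 8.75
tool_pos: [561.1, 9.2, 268.3]
ee_rot: [179.9, -0.3, 12.7]
force: [0.2, 0.0, -0.5]
width: 88.1
finger_force: 0.0
[632.   25.3 392.5] [ 1.639e+02 -5.000e-02 -7.735e+01]
time: 9.3
tool_pos: [584.6, -108.8, 262.2]
ee_rot: [-179.9, 0.3, 12.5]
force: [-0.6, 0.8, -0.3]
width: 88.2
finger_force: 0.0
[656.9 -93.1 385.7] [163.31   0.17 -77.51]
```

View pics/c3.png

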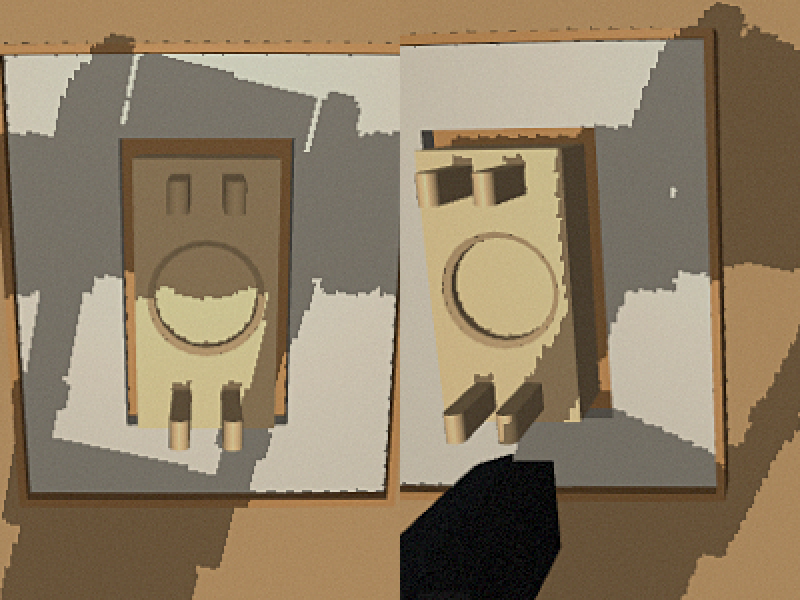

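The base sits flat in the pocket. The recess mouth is at w4 (323.5,208.5) and w5 (180.3,205). The slat tops are at w4 (309,161.5), (337,161.5), (310,278), (336,278).

```bash
python3 - <<'E'
from h import *
import pickle
c1,c2,c4,c5=[pickle.load(open(f'pics/w{i}.pkl','rb')) for i in(1,2,4,5)]
print('recess',tri([(c4,(323.5,208.5)),(c5,(180.3,205))]),plane(c4,[(323.5,208.5)],43),plane(c5,[(180.3,205)],43))
for a,b in(((309,161.5),(144,155)),((337,161.5),(172.5,155)),((310,278),(157.5,275)),((336,278),(184.5,275))):print(tri([(c4,a),(c5,b)]))
for c,p in((c4,[(309,161.5),(337,161.5),(310,278),(336,278)]),(c5,[(144,155),(172.5,155),(157.5,275),(184.5,275)])):
    P=plane(c,p,83);d=P[0]+P[1]-P[2]-P[3];print(P.mean(0),np.degrees(np.arctan2(d[1],d[0])))
for c,f,b in((c1,'w1',(265,50,320,110)),(c2,'w2',(390,50,450,110))):
    im=cv2.imread(f'pics/{f}.png');x0,y0,x1,y1=b
    h=cv2.cvtColor(im[y0:y1,x0:x1],cv2.COLOR_BGR2HSV);m=((h[...,1]<55)&(h[...,2]>90)).astype('uint8')
    k=max(cv2.findContours(m,0,2)[0],key=cv2.contourArea);k=cv2.convexHull(k)+np.array([x0,y0])
    e=cv2.minEnclosingCircle(k);print(f,e,plane(c,[e[0]],20));
    c['e']=e[0]
print('cup',tri([(c1,c1['e']),(c2,c2['e'])]))
go(639.5,-239,120,0)
E
```

```text
recess (array([557.43298365,   8.32826937,  42.2312763 ]), np.float64(0.2023979599907332)) [[557.79828305   8.41109177  43.        ]] [[557.45070635   8.0702575   43.        ]]
(array([598.32416392,  28.36903517,  79.1942091 ]), np.float64(0.8612731713352244))
(array([602.46551463,   8.2543634 ,  77.2959804 ]), np.float64(0.702406680274374))
(array([508.61460048,   8.30045546,  79.95855053]), np.float64(0.15997427675874062))
(array([512.01908702, -12.02556985,  77.01355907]), np.float64(0.1164358314815753))
[556.15335622   8.44999201  83.        ] 12.622455266923522
[557.16967159   6.78708173  83.        ] 12.512263615529788
w1 ((292.36285400390625, 79.66108703613281), 19.837270736694336) [[ 638.76974468 -239.73798625   20.        ]]
w2 ((420.5, 79.5), 20.012596130371094) [[ 638.46396608 -239.67520229   20.        ]]
cup (array([ 638.63281535, -239.72441453,   19.77651138]), np.float64(0.152160808299259))
t9.3 shift [ 25.6 140.4 142.1] turn z 12.57 tcp [ 584.6 -107.8  262.6] rot [-179.85    0.23   12.57] w 88.1 j6 64.6
```

```bash
python3 -m crank '[[[0,0,0],[4.1,23.5,26],1],[[0,0,0],[4.1,23.5,26],1],[[0,0,0],[4.1,23.5,26],1],[[0,0,0],[4.1,23.5,26],1],[[0,0,0],[4.1,23.5,26],1],[[0,0,0],[4.1,23.5,26],1],[[0,0,0],[0,0,0],1],[[0,0,0],[0,0,0],1]]'
python3 -m crank '[[[0,0,0],[0,0,0],1]]'
python3 -c "
from h import *
go(638.6,-239.7,33,12.55)"
```

```text
time: 10.02
tool_pos: [638.6, -238.5, 105.4]
ee_rot: [-179.7, 0.3, 12.6]
force: [0.8, -0.1, 0.8]
width: 88.0
finger_force: 0.0
time: 10.1
tool_pos: [640.4, -238.4, 108.9]
ee_rot: [-179.9, 0.1, 12.7]
force: [0.1, 1.0, 0.9]
width: 88.3
finger_force: 0.0
t10.1 shift [-2.   1.  75.9] turn z 0.15 tcp [ 640.4 -238.4  108.9] rot [-1.7992e+02  5.0000e-02  1.2700e+01] w 88.3 j6 54.8
```

```bash
python3 -m crank '[[[0,0,0],[-1.5,1,25],1],[[0,0,0],[0,0,25],1],[[0,0,0],[0,0,15],1],[[0,0,0],[0,0,5],1],[[0,0,0],[0,0,0],1],[[0,0,0],[0,0,0],1],[[0,0,0],[0,0,0],1]]'
python3 -c "
from h import *
go(638.6,-239.7,33,12.55)"
```

```text
time: 10.68
tool_pos: [640.8, -241.5, 41.3]
ee_rot: [179.9, -0.1, 12.7]
force: [0.5, -0.9, 0.7]
width: 88.1
finger_force: 0.0
t10.7 shift [-1.8 -2.3  8.2] turn z 0.12 tcp [ 640.8 -241.5   41.3] rot [ 1.799e+02 -1.500e-01  1.267e+01] w 88.1 j6 54.6
```

```bash
python3 -m crank '[[[0,0,0],[-1.8,-1.8,5],1],[[0,0,0],[0,0,3],1],[[0,0,0],[0,0,0],1],[[0,0,0],[0,0,0],1],[[0,0,0],[0,0,0],1]]'
python3 -m crank '[[[0,0,0],[0,0,0],1]]'
python3 -m crank '[[[0,0,0],[0,0,0],1]]'
```

```text
time: 11.1
tool_pos: [637.3, -240.1, 31.2]
ee_rot: [180.0, -0.0, 12.6]
force: [0.4, 0.1, -0.3]
width: 88.3
finger_force: 0.0
time: 11.18
tool_pos: [637.4, -240.1, 31.3]
ee_rot: [180.0, -0.0, 12.6]
force: [-0.7, 0.7, -0.0]
width: 88.0
finger_force: 0.0
time: 11.27
tool_pos: [637.4, -240.1, 31.3]
ee_rot: [180.0, -0.0, 12.6]
force: [0.5, 0.7, 0.5]
width: 87.6
finger_force: 0.0
```

```bash
python3 -m crank '[[[0,0,0],[1,0,-2.2],1],[[0,0,0],[0,0,0],1],[[0,0,0],[0,0,0],1]]'
python3 -m crank '[[[0,0,0],[0,0,0],0.5],[[0,0,0],[0,0,0],0.3],[[0,0,0],[0,0,0],0.3],[[0,0,0],[0,0,0],0.3],[[0,0,0],[0,0,0],0.3],[[0,0,0],[0,0,0],0.3],[[0,0,0],[0,0,0],0.3]]' 10
python3 -m crank '[[[0,0,0],[0,0,-10],0.3],[[0,0,0],[0,0,-20],0.3],[[0,0,0],[0,0,-30],0.3],[[0,0,0],[0,0,-30],0.3],[[0,0,0],[0,0,-10],0.3],[[0,0,0],[0,0,0],0.3],[[0,0,0],[0,0,0],0.3],[[0,0,0],[0,0,0],0.3]]'
python3 -c "
from h import *
go(557.4,8.2,120,12.55)"
python3 v.py w6
```

```text
time: 11.52
tool_pos: [638.6, -239.8, 33.7]
ee_rot: [180.0, -0.0, 12.7]
force: [0.1, -0.9, -0.5]
width: 88.4
finger_force: 0.0
time: 12.1
tool_pos: [638.2, -239.8, 33.4]
ee_rot: [-180.0, 0.0, 12.6]
force: [-1.1, -0.1, -0.5]
width: 43.5
finger_force: 0.0
time: 12.77
tool_pos: [637.0, -239.2, 131.5]
ee_rot: [-179.9, 0.1, 12.7]
force: [-0.8, 0.1, 0.5]
width: 26.6
finger_force: 0.0
t12.8 shift [ -23.5 -258.9   12. ] turn z 0.1 tcp [ 637.  -239.2  131.5] rot [-1.799e+02  1.400e-01  1.265e+01] w 26.6 j6 54.7
[ 709.  -223.3  255.1] [ 1.6342e+02  1.3000e-01 -7.7350e+01]
```

View pics/w6.png

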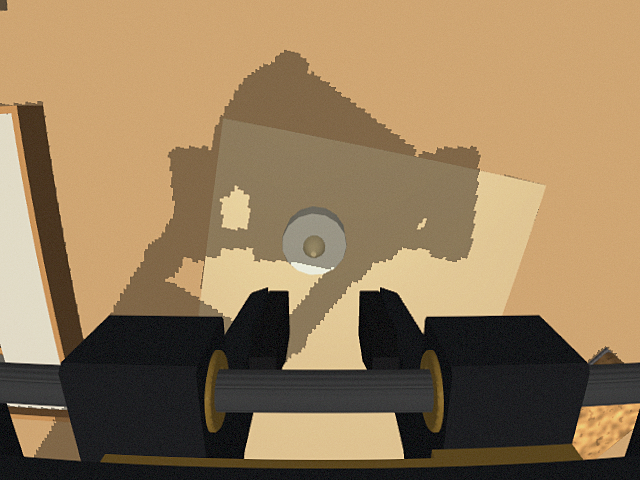

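The fingers had not finished closing before I lifted. The tea light still stands upright with its cup at (313,240), so I repeat the grasp.

```bash
python3 -c "
from h import *
import pickle
c=pickle.load(open('pics/w6.pkl','rb'));print(plane(c,[(313.5,238.5)],20))"
python3 -m crank '[[[0,0,0],[0,0,0],1],[[0,0,0],[0,0,0],1],[[0,0,0],[0,0,0],1],[[0,0,0],[0,0,0],1],[[0,0,0],[0,0,0],1],[[0,0,0],[0,0,0],1],[[0,0,0],[0,0,0],1],[[0,0,0],[0,0,0],1]]'
python3 -m crank '[[[0,0,0],[0,0,30],1],[[0,0,0],[0,0,30],1],[[0,0,0],[0,0,20],1],[[0,0,0],[0,0,9],1],[[0,0,0],[0,0,0],1],[[0,0,0],[0,0,0],1],[[0,0,0],[0,0,0],1],[[0,0,0],[0,0,0],1]]'
```

```text
[[ 638.37136276 -232.64179674   20.        ]]
time: 13.48
tool_pos: [638.3, -239.8, 133.5]
ee_rot: [180.0, -0.0, 12.7]
force: [0.2, 0.3, -0.3]
width: 77.8
finger_force: 0.0
time: 14.15
tool_pos: [639.8, -240.4, 46.7]
ee_rot: [179.9, -0.2, 12.6]
force: [0.1, 0.5, -0.4]
width: 88.4
finger_force: 0.0
```

```bash
python3 v.py w7; python3 - <<'E'
from h import *
import pickle
c=pickle.load(open('pics/w7.pkl','rb'));im=cv2.imread('pics/w7.png')
h=cv2.cvtColor(im,cv2.COLOR_BGR2HSV);m=((h[...,1]<60)&(h[...,2]>75)).astype('uint8');m[330:]=0
for k in sorted(cv2.findContours(m,0,2)[0],key=cv2.contourArea)[-3:]:
    e=cv2.minEnclosingCircle(cv2.convexHull(k));print(cv2.contourArea(k),e,plane(c,[e[0]],20))
print(proj(c,[638.5,-239.7,20]),proj(c,[638.5,-232.6,20]))
cv2.imwrite('pics/c7.png',im[100:400,120:520])
go(638.4,-239.7,33,12.55)
E
```

```text
[ 711.1 -224.2  170.7] [ 1.6374e+02 -9.0000e-02 -7.7350e+01]
4904.0 ((304.1614074707031, 305.5947265625), 49.69548416137695) [[ 639.46975504 -232.75782174   20.        ]]
[[321.06532764 311.34898297]] [[303.25318421 307.72738566]]
t14.2 shift [-1.2 -1.  13.6] turn z 0.1 tcp [ 639.8 -240.4   46.6] rot [ 1.7988e+02 -1.7000e-01  1.2650e+01] w 87.8 j6 54.7
```

View pics/c7.png

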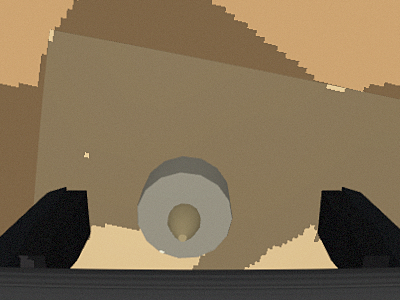

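The tea light was nudged to (639,-233) but stands upright; its cup is at image (304,310), between the open fingers. I correct and grip, waiting for the full closure.

```bash
python3 -m crank '[[[0,0,0],[0.7,-7.6,0],1],[[0,0,0],[0,0,6],1],[[0,0,0],[0,0,4],1],[[0,0,0],[0,0,2],1],[[0,0,0],[0,0,0],1],[[0,0,0],[0,0,0],1],[[0,0,0],[0,0,0],1]]'
python3 -c "
from h import *
go(639,-232.7,33,12.55)"
```

```text
time: 14.78
tool_pos: [637.3, -232.3, 32.2]
ee_rot: [-180.0, 0.0, 12.6]
force: [0.0, 0.1, 0.3]
width: 88.0
finger_force: 0.0
t14.8 shift [ 1.6  0.8 -0.8] turn z 0.1 tcp [ 637.3 -232.3   32.2] rot [-1.7999e+02  1.0000e-02  1.2650e+01] w 88.0 j6 55.2
```

```bash
python3 -m crank '[[[0,0,0],[1.5,0.4,-1],1],[[0,0,0],[0,0,0],0.3],[[0,0,0],[0,0,0],0.3],[[0,0,0],[0,0,0],0.3],[[0,0,0],[0,0,0],0.3],[[0,0,0],[0,0,0],0.3],[[0,0,0],[0,0,0],0.3],[[0,0,0],[0,0,0],0.3]]' 10
python3 -m crank '[[[0,0,0],[0,0,0],0.3],[[0,0,0],[0,0,0],0.3],[[0,0,0],[0,0,0],0.3],[[0,0,0],[0,0,0],0.3]]'
```

```text
time: 15.45
tool_pos: [638.8, -232.2, 33.4]
ee_rot: [-180.0, 0.0, 12.7]
force: [-0.1, 0.6, 0.2]
width: 43.5
finger_force: 0.0
time: 15.78
tool_pos: [638.8, -232.2, 33.4]
ee_rot: [-180.0, 0.0, 12.7]
force: [-0.1, -0.5, 0.1]
width: 36.7
finger_force: 10.0
```

```bash
python3 -m crank '[[[0,0,0],[0,0,-10],0.3],[[0,0,0],[0,0,-25],0.3],[[0,0,0],[0,0,-30],0.3],[[0,0,0],[0,0,-30],0.3],[[0,0,0],[0,0,-15],0.3],[[0,0,0],[0,0,0],0.3],[[0,0,0],[0,0,0],0.3],[[0,0,0],[0,0,0],0.3]]'
python3 -c "
from h import *
go(557.4,8.2,140,12.55)"
```

```text
time: 16.45
tool_pos: [637.7, -231.8, 141.6]
ee_rot: [-179.9, 0.1, 12.7]
force: [-0.5, 0.2, -0.8]
width: 36.3
finger_force: 10.0
t16.4 shift [ -25.8 -251.7    2.1] turn z 0.1 tcp [ 637.7 -231.8  141.6] rot [-1.7991e+02  1.3000e-01  1.2650e+01] w 36.3 j6 55.3
```

```bash
python3 -m crank '[[[0,0,0],[-3.2,-31.4,0],0.3],[[0,0,0],[-3.2,-31.4,0],0.3],[[0,0,0],[-3.2,-31.4,0],0.3],[[0,0,0],[-3.2,-31.4,0],0.3],[[0,0,0],[-3.2,-31.4,0],0.3],[[0,0,0],[-3.2,-31.4,0],0.3],[[0,0,0],[-3.2,-31.4,0],0.3],[[0,0,0],[-3.2,-31.4,0],0.3]]'
python3 -m crank '[[[0,0,0],[0,0,0],0.3],[[0,0,0],[0,0,0],0.3],[[0,0,0],[0,0,0],0.3],[[0,0,0],[0,0,0],0.3]]'
python3 v.py w8
python3 - <<'E'
from h import *
go(557.4,8.2,67.4,12.55)
im=cv2.imread('pics/w8.png');cv2.imwrite('pics/c8.png',im[100:400,120:520])
E
```

```text
time: 17.12
tool_pos: [556.2, 8.6, 140.5]
ee_rot: [-179.9, 0.3, 12.6]
force: [-0.6, 0.1, -0.9]
width: 36.4
finger_force: 10.0
time: 17.45
tool_pos: [558.6, 6.4, 142.3]
ee_rot: [-180.0, 0.1, 12.6]
force: [-0.1, 0.2, 0.3]
width: 36.5
finger_force: 10.0
[630.5  22.5 266. ] [ 1.6347e+02  4.0000e-02 -7.7390e+01]
t17.5 shift [-0.9 -2.2 75.2] turn z 0.03 tcp [558.8   6.2 142.6] rot [-1.800e+02  7.000e-02  1.258e+01] w 36.1 j6 75.5
```

View pics/c8.png

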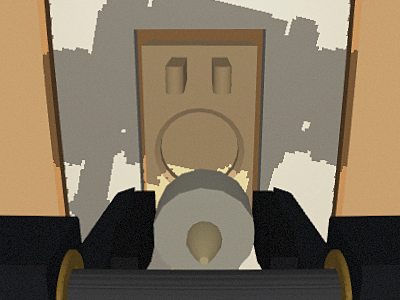

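The crop shows the recess at full-frame x≈319.5 and the held cup at x≈324. The needed shift of about 2.2 mm left agrees with the computed shift.

```bash
python3 -m crank '[[[0,0,0],[-0.9,-2.2,10],0.3],[[0,0,0],[0,0,20],0.3],[[0,0,0],[0,0,17],0.3],[[0,0,0],[0,0,8],0.3],[[0,0,0],[0,0,0],0.3],[[0,0,0],[0,0,0],0.3],[[0,0,0],[0,0,0],0.3],[[0,0,0],[0,0,0],0.3]]'
python3 -c "
from h import *
go(557.4,8.2,67.4,12.55)"
```

```text
time: 18.17
tool_pos: [558.5, 9.1, 89.6]
ee_rot: [180.0, -0.1, 12.6]
force: [0.4, 0.6, -0.1]
width: 36.3
finger_force: 10.0
t18.2 shift [-1.4  0.6 22.2] turn z 0.09 tcp [558.5   9.1  89.6] rot [ 1.7997e+02 -1.2000e-01  1.2640e+01] w 36.3 j6 75.7
```

```bash
python3 -m crank '[[[0,0,0],[-1.3,0.6,6],0.3],[[0,0,0],[0,0,5],0.3],[[0,0,0],[0,0,3],0.3],[[0,0,0],[0,0,0],0.3],[[0,0,0],[0,0,0],0.3],[[0,0,0],[0,0,0],0.3]]'
python3 -c "
from h import *
go(557.4,8.2,67.4,12.55)"
```

```text
time: 18.67
tool_pos: [556.6, 8.3, 74.6]
ee_rot: [180.0, -0.0, 12.7]
force: [0.9, 0.7, 1.5]
width: 36.6
finger_force: 10.0
t18.7 shift [0.7 0.3 7.2] turn z 0.11 tcp [556.6   8.3  74.6] rot [ 1.7999e+02 -3.0000e-02  1.2660e+01] w 36.6 j6 75.6
```

```bash
python3 -m crank '[[[0,0,0],[0.7,0.2,2],0.3],[[0,0,0],[0,0,1.5],0.3],[[0,0,0],[0,0,0],0.3],[[0,0,0],[0,0,0],0.3]]'
python3 -m crank '[[[0,0,0],[0,0,1],0.3],[[0,0,0],[0,0,1],0.3],[[0,0,0],[0,0,0],0.3],[[0,0,0],[0,0,0],0.3]]'
```

```text
time: 19.0
tool_pos: [558.0, 8.5, 71.4]
ee_rot: [180.0, -0.1, 12.6]
force: [2.1, 1.9, 3.9]
width: 36.3
finger_force: 10.0
time: 19.33
tool_pos: [558.2, 8.5, 69.9]
ee_rot: [180.0, -0.1, 12.6]
force: [2.4, 1.4, 6.9]
width: 37.0
finger_force: 10.0
```

```bash
python3 -m crank '[[[0,0,0],[1.2,-0.8,-0.5],0.3],[[0,0,0],[0,0,0],0.3],[[0,0,0],[0,0,0],0.3]]'
python3 v.py w9
python3 - <<'E'
from h import *
im=cv2.imread('pics/w9.png');cv2.imwrite('pics/c9.png',cv2.resize(im[150:390,160:480],None,fx=2,fy=2))
E
```

```text
time: 19.58
tool_pos: [558.4, 8.9, 69.9]
ee_rot: [179.9, -0.0, 12.7]
force: [1.1, -1.0, 6.5]
width: 36.6
finger_force: 10.0
[630.   25.1 193.7] [ 1.6359e+02 -2.0000e-02 -7.7330e+01]
```

View pics/c9.png

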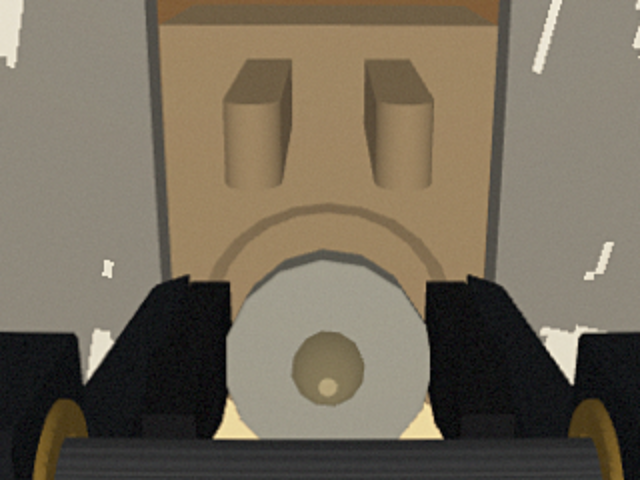

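```bash
python3 - <<'E'
from h import *
import pickle
c=pickle.load(open('pics/w9.pkl','rb'));u=np.array([np.cos(np.radians(12.6)),np.sin(np.radians(12.6)),0])
t=np.array([557.4,8.2,0])@u
q=lambda p,z:(plane(c,[p],z)[0]@u-t).round(1)
print('mouth outer edge',q((323.5,252.5),43),'cup top edge',[q((324,275),z) for z in(54,56,57)],'flame centre',[q((324,334),z) for z in(54,57)])
print('slat top centres',q((288,208),83),q((360,208),83),'block end',q((324,162),43),'tcp',manip.state()['tool_pos']@u-t)
E
```

```text
mouth outer edge 24.0 cup top edge [np.float64(19.4), np.float64(20.1), np.float64(20.5)] flame centre [np.float64(-4.0), np.float64(-2.3)]
slat top centres 49.9 49.9 block end 57.6 tcp 1.1298402005808157
```

```bash
python3 -m crank '[[[0,0,0],[-0.5,0.4,1.2],0.3],[[0,0,0],[0,0,0],0.3],[[0,0,0],[0,0,0],0.3]]'
python3 -m crank '[[[0,0,0],[0,0,1],0.3],[[0,0,0],[0,0,0],0.3],[[0,0,0],[0,0,0],0.3]]'
python3 -c "
from h import *
go(557.4,8.2,67.4,12.55)"
```

```text
time: 19.88
tool_pos: [558.4, 8.8, 69.4]
ee_rot: [180.0, -0.1, 12.7]
force: [0.1, 1.2, 9.2]
width: 36.4
finger_force: 10.0
time: 20.13
tool_pos: [558.5, 8.8, 68.8]
ee_rot: [180.0, -0.1, 12.7]
force: [0.2, 1.8, 11.4]
width: 36.9
finger_force: 10.0
t20.1 shift [-1.2  0.3  1.4] turn z 0.11 tcp [558.5   8.8  68.8] rot [ 1.7997e+02 -8.0000e-02  1.2660e+01] w 36.9 j6 75.7
```

```bash
python3 -m crank '[[[0,0,0],[0,0,-2.5],0.3],[[0,0,0],[0,0,0],0.3],[[0,0,0],[0,0,0],0.3]]'
python3 -m crank '[[[0,0,0],[0,0,0],0.5],[[0,0,0],[0,0,0],0.6],[[0,0,0],[0,0,0],0.7],[[0,0,0],[0,0,0],0.7],[[0,0,0],[0,0,0],0.7],[[0,0,0],[0,0,0],0.7]]'
python3 -m crank '[[[0,0,0],[0,0,-10],0.8],[[0,0,0],[0,0,-25],0.9],[[0,0,0],[0,0,-30],1],[[0,0,0],[0,0,-30],1],[[0,0,0],[0,0,-15],1],[[0,0,0],[0,0,0],1],[[0,0,0],[0,0,0],1],[[0,0,0],[0,0,0],1]]'
python3 v.py w10
python3 - <<'E'
from h import *
im=cv2.imread('pics/w10.png');cv2.imwrite('pics/c10.png',cv2.resize(im[100:340,160:480],None,fx=2,fy=2))
E
```

```text
time: 20.38
tool_pos: [557.3, 8.7, 69.5]
ee_rot: [180.0, 0.0, 12.7]
force: [1.2, -0.1, 4.2]
width: 36.3
finger_force: 10.0
time: 20.88
tool_pos: [557.3, 8.8, 69.3]
ee_rot: [-180.0, 0.0, 12.7]
force: [-0.1, -0.1, 0.8]
width: 61.7
finger_force: 0.0
time: 21.55
tool_pos: [556.8, 8.8, 178.8]
ee_rot: [-180.0, 0.1, 12.7]
force: [-0.8, 0.8, -0.6]
width: 88.1
finger_force: 0.0
[628.7  24.9 302.4] [ 1.6347e+02  5.0000e-02 -7.7350e+01]
```

View pics/c10.png

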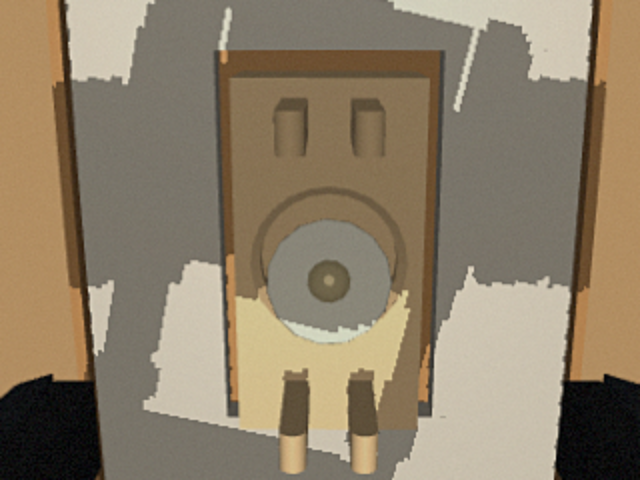

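The cup appears in the recess, with cup centre at (324,240.5) and recess mouth at about (324.5,231.5). I check the height and centring.

```bash
python3 - <<'E'
from h import *
import pickle
c=pickle.load(open('pics/w10.pkl','rb'));a=np.radians(12.55);u=np.array([np.cos(a),np.sin(a),0]);v=np.array([-np.sin(a),np.cos(a),0])
b=np.array([557.4,8.2,0])
def q(n,p,z):
    d=plane(c,[p],z)[0]-b;print(n,z,(d@u).round(1),(d@v).round(1))
for z in(54,56.5):q('cup',(324.3,240.5),z)
q('mouth top',(324.5,193.5),43);q('mouth L',(286,230),43);q('mouth R',(363,230),43);q('end',(324.5,138.5),43)
q('slatU',(305,172),83);q('slatU',(344.5,172),83);q('slatL',(306.5,327),83);q('slatL',(342,327),83)
q('slats end top', (324,174),83)
d=rays(c,[(324.3,240.5)])[0];print('z from size', c['origin'][2]-c['fx']*38/62.2*abs(d[2])/1)
E
```

```text
cup 54 -2.9 0.5
cup 56.5 -2.1 0.5
mouth top 43 24.2 0.5
mouth L 43 0.7 24.8
mouth R 43 0.8 -24.0
end 43 57.6 0.5
slatU 83 43.0 10.6
slatU 83 43.0 -9.8
slatL 83 -46.2 10.7
slatL 83 -46.2 -9.8
slats end top 83 41.9 0.8
z from size 53.98988858377879
```

```bash
python3 - <<'E'
from h import *
import pickle
c=pickle.load(open('pics/w10.pkl','rb'))
p=plane(c,[(324.3,240.5)],54)[0]
for z in(54,62,70):print((proj(c,[p[0],p[1],z])-[160,100])*2)
im=cv2.imread('pics/w10.png');cv2.imwrite('pics/c11.png',cv2.resize(im[190:290,270:380],None,fx=5,fy=5,interpolation=0))
E
```

```text
[[328.6 281. ]]
[[328.61280714 288.90011817]]
[[328.62639663 297.29519275]]
```

View pics/c11.png

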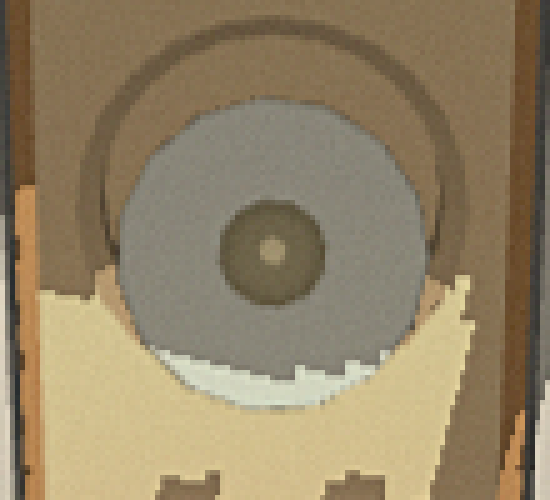

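The enlarged view shows the cup face almost a perfect circle with the flame concentric. An upright cup would show the flame about 8 px lower, so the cup is tilted about 15° and its -x rim hangs on the bevel. I re-grip it, shift it +x and lower it again. My picture views are used up, so I measure numerically from here.

```bash
python3 -m crank '[[[0,0,0],[-1.5,0.3,25],1],[[0,0,0],[0,0,30],1],[[0,0,0],[0,0,25],1],[[0,0,0],[0,0,12],1],[[0,0,0],[0,0,8],1],[[0,0,0],[0,0,0],0.8],[[0,0,0],[0,0,0],0.7],[[0,0,0],[0,0,0],0.7]]'
python3 -c "
from h import *
go(555.3,8.3,69,12.55)"
```

```text
time: 22.27
tool_pos: [557.5, 8.2, 81.0]
ee_rot: [180.0, -0.1, 12.7]
force: [-0.1, -0.1, 0.4]
width: 70.4
finger_force: 0.0
t22.3 shift [-2.1 -0.6 12. ] turn z 0.1 tcp [557.5   8.2  81. ] rot [ 1.7997e+02 -1.3000e-01  1.2650e+01] w 70.4 j6 75.6
```

```bash
python3 -m crank '[[[0,0,0],[-2,-0.4,5],0.7],[[0,0,0],[0,0,4],0.7],[[0,0,0],[0,0,2.5],0.7],[[0,0,0],[0,0,0],0.7],[[0,0,0],[0,0,0],0.7],[[0,0,0],[0,0,0],0.7]]'
python3 -m crank '[[[0,0,0],[0,0,0],0.3],[[0,0,0],[0,0,0],0.3],[[0,0,0],[0,0,0],0.3],[[0,0,0],[0,0,0],0.3],[[0,0,0],[0,0,0],0.3],[[0,0,0],[0,0,0],0.3],[[0,0,0],[0,0,0],0.3],[[0,0,0],[0,0,0],0.3]]' 6
```

```text
time: 22.77
tool_pos: [554.3, 8.1, 68.3]
ee_rot: [180.0, -0.0, 12.7]
force: [-0.4, 0.1, 0.1]
width: 61.5
finger_force: 0.0
time: 23.43
tool_pos: [554.3, 8.1, 68.2]
ee_rot: [180.0, -0.0, 12.7]
force: [0.4, -0.1, 0.8]
width: 36.4
finger_force: 6.0
```

```bash
python3 -m crank '[[[0,0,0],[0,0,-4],0.3],[[0,0,0],[0,0,-4],0.3],[[0,0,0],[0,0,-2],0.3],[[0,0,0],[3.5,0,0],0.3],[[0,0,0],[0,0,0],0.3],[[0,0,0],[0,0,0],0.3],[[0,0,0],[0,0,0],0.3]]'
python3 v.py w12
cat > cup.py <<'E'
import sys,pickle
from h import *
f=sys.argv[1];zt=float(sys.argv[2]);c=pickle.load(open(f'pics/{f}.pkl','rb'));im=cv2.imread(f'pics/{f}.png')
x0,x1,y0,y1=map(int,sys.argv[3:7]) if len(sys.argv)>3 else (250,400,150,370)
h=cv2.cvtColor(cv2.medianBlur(im,3),cv2.COLOR_BGR2HSV);m=np.zeros(im.shape[:2],'uint8')
m[y0:y1,x0:x1]=((h[...,1]<60)&(h[...,2]>75))[y0:y1,x0:x1]
cs,hi=cv2.findContours(m,cv2.RETR_CCOMP,1);k=max(range(len(cs)),key=lambda k:cv2.contourArea(cs[k]) if hi[0][k][3]<0 else 0)
H=cv2.convexHull(cs[k]);e=cv2.fitEllipse(H);print('cup',np.round(cv2.boundingRect(H),1),'ell',np.round(e[0],1),np.round(e[1],1),round(e[2]))
fl=[cv2.minEnclosingCircle(q) for q,g in zip(cs,hi[0]) if g[3]==k and cv2.contourArea(q)>30]
a=np.radians(12.55);u=np.array([np.cos(a),np.sin(a),0]);v=np.array([-np.sin(a),np.cos(a),0])
p=plane(c,[e[0]],zt)[0];d=p-[557.4,8.2,0];print('flame',fl,'expected flame z+8',proj(c,p+[0,0,8]),'base frame',(d@u).round(1),(d@v).round(1))
# upright cup's expected ellipse
t=np.linspace(0,2*np.pi,60);E=cv2.fitEllipse(np.float32(proj(c,np.c_[p[0]+19*np.cos(t),p[1]+19*np.sin(t),0*t+zt])));print('expect ell',np.round(E[0],1),np.round(E[1],1))
E
python3 cup.py w10 54; python3 cup.py w12 64
python3 -c "
from h import *
go(557.4,8.2,68,12.55)"
```

```text
time: 24.02
tool_pos: [557.6, 8.9, 78.1]
ee_rot: [-180.0, 0.0, 12.7]
force: [-0.0, 1.3, 0.4]
width: 36.5
finger_force: 6.0
[629.3  25.  201.9] [ 1.6355e+02  4.0000e-02 -7.7350e+01]
cup [250 150 150 200] ell [324.  249.3] [232.9 285. ] 89
flame [] expected flame z+8 [[323.99857958 253.44030188]] base frame -8.5 0.7
expect ell [324.  248.6] [58.7 61.8]
cup [272 270 105 100] ell [323.7 324.7] [105.5 108.5] 5
flame [((323.4169921875, 327.43585205078125), 19.734024047851562)] expected flame z+8 [[323.64358787 335.81929646]] base frame -0.0 0.7
expect ell [323.7 322.7] [ 94.  105.1]
t24.1 shift [-0.2  0.7 10. ] turn z 0.1 tcp [557.5   9.   78. ] rot [-1.7999e+02  3.0000e-02  1.2650e+01] w 36.9 j6 75.7
```

```bash
python3 -m crank '[[[0,0,0],[2.3,0.3,0],0.3],[[0,0,0],[0,0,4],0.3],[[0,0,0],[0,0,3],0.3],[[0,0,0],[0,0,1.5],0.3],[[0,0,0],[0,0,0],0.3],[[0,0,0],[0,0,0],0.3]]'
python3 -m crank '[[[0,0,0],[0,0,1],0.3],[[0,0,0],[0,0,0],0.3],[[0,0,0],[0,0,0],0.3]]'
python3 -m crank '[[[0,0,0],[0,0,1],0.3],[[0,0,0],[0,0,0],0.3],[[0,0,0],[0,0,0],0.3]]'
python3 v.py w13;python3 cup.py w13 54;python3 cup.py w7 20 200 400 200 370
```

```text
time: 24.57
tool_pos: [559.6, 9.2, 69.3]
ee_rot: [-180.0, 0.0, 12.7]
force: [-0.8, -0.1, -1.2]
width: 36.5
finger_force: 6.0
time: 24.82
tool_pos: [560.0, 9.1, 68.8]
ee_rot: [180.0, -0.0, 12.7]
force: [-0.1, -0.3, -0.7]
width: 36.7
finger_force: 6.0
time: 25.07
tool_pos: [560.1, 9.1, 68.0]
ee_rot: [180.0, -0.0, 12.6]
force: [-0.4, 0.3, 2.1]
width: 36.7
finger_force: 6.0
[631.7  25.2 191.8] [ 1.6358e+02  3.0000e-02 -7.7350e+01]
cup [272 270 105 100] ell [323.7 324.8] [105.3 108.8] 2
flame [((323.5694274902344, 327.6670227050781), 19.83426856994629)] expected flame z+8 [[323.65414516 335.97894814]] base frame 2.5 0.3
expect ell [323.7 322.9] [ 94.1 105.2]
cup [257 256  95 102] ell [304.8 307.7] [ 94.8 102.9] 4
flame [((304.0, 322.29486083984375), 19.932296752929688)] expected flame z+8 [[303.92762058 317.16626212]] base frame 26.8 -253.3
expect ell [304.8 306.1] [88.7 97.6]
```

```bash
python3 -m crank '[[[0,0,0],[0,0,1],0.3],[[0,0,0],[0,0,0],0.3],[[0,0,0],[0,0,0],0.3]]'
python3 -m crank '[[[0,0,0],[0,0,1],0.3],[[0,0,0],[0,0,0],0.3],[[0,0,0],[0,0,0],0.3]]'
python3 v.py w14;python3 cup.py w14 54
python3 -m crank '[[[0,0,0],[0,0,1],0.3],[[0,0,0],[0,0,0],0.3],[[0,0,0],[0,0,0],0.3]]'
python3 v.py w15;python3 cup.py w15 54
```

```text
time: 25.37
tool_pos: [559.9, 9.1, 67.0]
ee_rot: [180.0, 0.0, 12.7]
force: [-2.7, -0.6, 5.1]
width: 36.6
finger_force: 6.0
time: 25.62
tool_pos: [559.6, 9.0, 65.8]
ee_rot: [180.0, 0.0, 12.7]
force: [-3.4, -1.0, 4.8]
width: 36.3
finger_force: 6.0
[631.4  25.1 189.6] [ 1.6352e+02  3.0000e-02 -7.7350e+01]
cup [271 271 106  99] ell [323.6 327.3] [105.9 112.6] 1
flame [((323.19329833984375, 332.86102294921875), 20.11619758605957)] expected flame z+8 [[323.60807117 338.72199809]] base frame 2.2 0.4
expect ell [323.6 325.3] [ 95.1 106.6]
time: 25.92
tool_pos: [559.9, 9.0, 65.4]
ee_rot: [180.0, 0.0, 12.7]
force: [-3.7, 0.3, 8.4]
width: 36.6
finger_force: 8.5
[631.6  25.1 189.2] [ 1.6354e+02  3.0000e-02 -7.7350e+01]
cup [271 271 106  99] ell [323.4 327.3] [106.3 112.4] 178
flame [((323.19329833984375, 333.86102294921875), 20.11619758605957)] expected flame z+8 [[323.42170714 338.7402908 ]] base frame 2.6 0.4
expect ell [323.4 325.3] [ 95.4 106.9]
```

```bash
python3 -m crank '[[[0,0,0],[-1.5,0,0],0.3],[[0,0,0],[0,0,0],0.3],[[0,0,0],[0,0,0],0.3]]'
python3 -m crank '[[[0,0,0],[0,0,-1],0.5],[[0,0,0],[0,0,0],0.6],[[0,0,0],[0,0,0],0.7],[[0,0,0],[0,0,0],0.7],[[0,0,0],[0,0,0],0.7],[[0,0,0],[0,0,0],0.7]]'
python3 v.py w16;python3 cup.py w16 54
python3 -m crank '[[[0,0,0],[0,0,-10],0.8],[[0,0,0],[0,0,-25],0.9],[[0,0,0],[0,0,-30],1],[[0,0,0],[0,0,-30],1],[[0,0,0],[0,0,-15],1],[[0,0,0],[0,0,0],1],[[0,0,0],[0,0,0],1],[[0,0,0],[0,0,0],1]]'
python3 v.py w17;python3 cup.py w17 54 286 360 195 285;python3 cup.py w10 54 286 360 195 285
```

```text
time: 26.22
tool_pos: [559.5, 8.9, 65.4]
ee_rot: [180.0, -0.1, 12.6]
force: [-1.0, 1.1, 5.4]
width: 37.0
finger_force: 7.9
time: 26.72
tool_pos: [558.1, 8.8, 65.3]
ee_rot: [-180.0, 0.0, 12.7]
force: [0.0, -0.6, 0.2]
width: 61.7
finger_force: 0.0
[629.9  24.8 189. ] [ 1.6351e+02  4.0000e-02 -7.7350e+01]
cup [273 266 105 104] ell [325.1 322.7] [104.5 114.4] 1
flame [((325.5, 339.7272644042969), 22.412700653076172)] expected flame z+8 [[325.14635534 333.97390439]] base frame 2.8 -0.0
expect ell [325.1 320.6] [ 96.3 107.5]
time: 27.43
tool_pos: [557.6, 8.8, 174.7]
ee_rot: [-180.0, 0.1, 12.7]
force: [-0.6, -0.3, -0.7]
width: 88.1
finger_force: 0.0
[629.5  24.9 298.3] [ 1.6346e+02  6.0000e-02 -7.7350e+01]
cup [293 205  63  65] ell [324.3 237.3] [62.6 65.6] 176
flame [((324.6690673828125, 242.55755615234375), 11.677552223205566)] expected flame z+8 [[324.3064041  241.26767255]] base frame 1.1 0.3
expect ell [324.3 236.7] [60.7 63.4]
cup [293 210  63  62] ell [323.9 240.4] [61.4 62.2] 87
flame [((324.0439453125, 240.36192321777344), 11.544417381286621)] expected flame z+8 [[323.93178384 244.37440741]] base frame -2.8 0.7
expect ell [323.9 239.8] [59.5 62.2]
```

```bash
python3 -m crank '[[[0,0,6.3],[0,0,-10],1],[[0,0,6.3],[0,0,-10],1],[[0,0,0],[-5,-32,-20],1],[[0,0,0],[-5,-32,-20],1],[[0,0,0],[-5,-32,-20],1],[[0,0,0],[-5,-32,-20],1],[[0,0,0],[-5,-32,-20],1],[[0,0,0],[-5,-32,-20],1]]'
python3 -m crank '[[[0,0,0],[-5,-32,0],1],[[0,0,0],[0,0,0],1],[[0,0,0],[0,0,0],1],[[0,0,0],[0,0,0],1],[[0,0,0],[0,0,0],1]]'
python3 v.py g1
python3 -m crank '[[[0,0,0],[0,-32,0],1],[[0,0,0],[0,-32,0],1],[[0,0,0],[0,-32,0],1],[[0,0,0],[0,0,0],1],[[0,0,0],[0,0,0],1],[[0,0,0],[0,0,0],1],[[0,0,0],[0,0,0],1]]'
python3 v.py g2
python3 - <<'E'
from h import *
import pickle
a,b=[pickle.load(open(f'pics/w{i}.pkl','rb')) for i in(16,17)]
print('flame',tri([(a,(325.5,339.7)),(b,(324.7,242.5))]))
for f in('g1','g2'):
    c=pickle.load(open(f'pics/{f}.pkl','rb'));im=cv2.imread(f'pics/{f}.png')
    g=proj(c,[[483,278,80],[483,278,0],[410,216,80],[618,263,130],[675,257,130],[564,272,130]]);print(f,g.round(0).tolist())
    h=cv2.cvtColor(im,cv2.COLOR_BGR2HSV);x,y=g[0].astype(int)
    for yy in range(y-40,y+41,10):print(' '.join('%d/%d/%d'%tuple(h[yy,xx]) for xx in range(x-60,x+61,10) if 0<=xx<640) if 0<=yy<480 else '')
E
```

```text
time: 28.15
tool_pos: [527.0, 201.9, 314.2]
ee_rot: [179.9, 0.2, 0.0]
force: [0.5, 0.8, -0.6]
width: 88.0
finger_force: 0.0
time: 28.57
tool_pos: [522.8, 231.5, 313.8]
ee_rot: [179.9, 0.2, 0.0]
force: [0.0, 1.0, -1.3]
width: 88.1
finger_force: 0.0
[596.6 231.8 437.4] [ 1.6338e+02 -5.0000e-02 -9.0000e+01]
time: 29.2
tool_pos: [523.4, 327.2, 315.4]
ee_rot: [180.0, 0.0, -0.0]
force: [-0.2, 0.1, 0.1]
width: 87.9
finger_force: 0.0
[596.9 327.3 439.1] [ 1.6352e+02 -1.0000e-02 -9.0040e+01]
flame (array([557.48367304,   8.19469243,  61.10740593]), np.float64(0.1322410570867387))
g1 [[271.0, 244.0], [280.0, 222.0], [340.0, 319.0], [278.0, 79.0], [285.0, -10.0], [267.0, 158.0]]
19/89/207 18/88/209 18/91/208 19/85/205 18/95/116 22/26/108 25/30/112 35/25/111 21/91/121 19/85/212 19/86/211 18/88/212 19/88/214
19/86/204 19/89/204 19/88/205 19/85/207 25/30/102 30/28/101 22/26/106 28/31/107 35/17/91 20/94/119 19/84/213 19/86/214 19/85/215
19/88/204 18/85/209 18/87/205 33/14/199 18/104/110 18/86/207 18/85/211 33/14/163 20/26/88 19/93/123 18/86/213 18/85/210 19/87/216
19/89/206 18/87/206 18/94/203 27/2
[... 1331 characters left out ...]
/88/200 18/89/118 18/92/119 19/91/199
19/95/118 19/86/116 42/17/200 24/38/107 25/31/107 25/29/107 32/32/103 25/34/97 19/89/115 18/95/116 18/96/117 19/90/122 19/88/179
20/93/129 19/93/118 18/94/119 35/29/107 30/26/107 33/26/108 28/34/90 30/26/68 20/89/117 19/95/118 19/90/119 18/89/117 17/92/119
19/93/202 19/96/117 18/96/117 20/57/165 23/26/88 34/21/97 90/5/190 18/96/120 19/90/119 7/79/94 142/221/53 19/96/119 19/95/118
19/88/204 18/90/202 19/89/121 21/101/114 20/100/117 21/92/117 20/81/116 19/90/113 143/134/57 143/123/58 141/161/54 143/182/59 16/118/112
17/114/175 17/115/179 16/112/189 17/108/111 16/123/106 16/112/109 18/117/111 17/111/108 143/138/59 146/162/55 143/168/53 139/146/63 139/181/52
```

```bash
cat > glass.py <<'E'
from h import *
import pickle,sys
from scipy.optimize import least_squares
def top(f,guess,z,dz):
    c=pickle.load(open(f'pics/{f}.pkl','rb'));im=cv2.imread(f'pics/{f}.png')
    h=cv2.cvtColor(cv2.medianBlur(im,3),cv2.COLOR_BGR2HSV);m=((h[...,1]<62)&(h[...,2]>60)&((h[...,0]<80)|(h[...,1]<15))).astype('uint8')
    g=proj(c,[[*guess,z],[*guess,z-dz]]);k=np.zeros_like(m);cv2.circle(k,tuple(map(int,g[0])),55,1,-1);m&=k
    m=cv2.morphologyEx(m,cv2.MORPH_OPEN,np.ones((2,2)))
    H=cv2.convexHull(np.vstack([q for q in cv2.findContours(m,0,1)[0] if len(q)>25]))[:,0].astype(float)
    d=g[0]-g[1];d/=np.linalg.norm(d)
    r0=None;cen=g[0]
    for _ in range(6):
        P=H[(H-cen)@d>-3]
        s=least_squares(lambda q:np.hypot(*(P-q[:2]).T)-q[2],[*cen,35],loss='soft_l1');cen=s.x[:2]
    print(f,cen.round(1),'r',s.x[2].round(1),'r->mm',(s.x[2]/c['fx']*np.linalg.norm(plane(c,[cen],z)[0]-c['origin'])).round(1),len(P),np.abs(s.fun).max().round(1),plane(c,[cen],z)[0].round(1));return c,cen
if __name__=='__main__':
    print(tri([top('g1',(483,278),80,80),top('g2',(483,278),80,80)]))
    go(483,278,82,0)
E
python3 glass.py
```

```text
g1 [260.7 241.5] r 29.3 r->mm 26.1 17 0.4 [485.7 287.   80. ]
g2 [368.  242.9] r 29.0 r->mm 25.8 16 0.5 [485.1 288.1  80. ]
(array([484.16081731, 287.6256177 ,  75.94767656]), np.float64(0.27955843481741743))
t29.2 shift [-40.3  49.1 233.6] turn z -0.05 tcp [523.4 327.2 315.6] rot [ 1.7997e+02  1.0000e-02 -5.0000e-02] w 88.3 j6 119.8
```

```bash
python3 -m crank '[[[0,0,0],[-19,19.8,30],1],[[0,0,0],[-19,19.8,30],1],[[0,0,-6.3],[0,0,30],1],[[0,0,-6.3],[0,0,30],1],[[0,0,0],[0,0,20],1],[[0,0,0],[0,0,0],1],[[0,0,0],[0,0,0],1],[[0,0,0],[0,0,0],1]]'
python3 -m crank '[[[0,0,0],[0,0,0],1]]'
python3 -c "
from h import *
go(485.3,287.6,82,12.55)"
```

```text
time: 29.92
tool_pos: [486.3, 289.1, 177.4]
ee_rot: [-180.0, -0.1, 12.6]
force: [0.5, 0.1, 0.7]
width: 88.3
finger_force: 0.0
time: 30.0
tool_pos: [486.8, 289.6, 178.2]
ee_rot: [-179.9, -0.2, 12.6]
force: [-0.1, 0.4, -0.5]
width: 88.2
finger_force: 0.0
t30.0 shift [-2.3  1.7 96.2] turn z 0.06 tcp [486.8 289.6 178.2] rot [-179.94   -0.22   12.61] w 88.2 j6 105.6
```

```bash
python3 -m crank '[[[0,0,0],[-1,1,20],1],[[0,0,0],[0,0,25],1],[[0,0,0],[0,0,15],1],[[0,0,0],[0,0,6],1],[[0,0,0],[0,0,0],1],[[0,0,0],[0,0,0],1],[[0,0,0],[0,0,0],1],[[0,0,0],[0,0,0],1]]'
python3 -c "
from h import *
go(485.3,287.6,82,12.55)"
```

```text
time: 30.67
tool_pos: [485.7, 288.6, 111.5]
ee_rot: [-180.0, -0.2, 12.7]
force: [-0.2, 0.3, -0.2]
width: 88.2
finger_force: 0.0
t30.7 shift [-0.7  0.9 29.5] turn z 0.1 tcp [485.7 288.6 111.5] rot [-1.7995e+02 -1.7000e-01  1.2650e+01] w 88.2 j6 105.5
```

```bash
python3 -m crank '[[[0,0,0],[-0.7,0.9,12],1],[[0,0,0],[0,0,10],1],[[0,0,0],[0,0,5],1],[[0,0,0],[0,0,2],1],[[0,0,0],[0,0,0],1],[[0,0,0],[0,0,0],1],[[0,0,0],[0,0,0],1]]'
python3 -m crank '[[[0,0,0],[0,0,0],0.4],[[0,0,0],[0,0,0],0.4],[[0,0,0],[0,0,0],0.4],[[0,0,0],[0,0,0],0.4],[[0,0,0],[0,0,0],0.4],[[0,0,0],[0,0,0],0.4],[[0,0,0],[0,0,0],0.4],[[0,0,0],[0,0,0],0.4]]' 12
python3 -m crank '[[[0,0,0],[0,0,0],0.4],[[0,0,0],[0,0,0],0.4],[[0,0,0],[0,0,0],0.4]]'
```

```text
time: 31.25
tool_pos: [484.2, 287.0, 80.8]
ee_rot: [-180.0, -0.0, 12.7]
force: [-0.2, 0.3, -0.4]
width: 88.3
finger_force: 0.0
time: 31.92
tool_pos: [484.1, 287.0, 80.8]
ee_rot: [-180.0, -0.0, 12.7]
force: [0.3, 0.7, 0.5]
width: 51.7
finger_force: 12.0
time: 32.17
tool_pos: [484.0, 287.0, 80.8]
ee_rot: [-180.0, -0.0, 12.7]
force: [-0.9, 0.4, 0.9]
width: 51.4
finger_force: 12.0
```

```bash
python3 -m crank '[[[0,0,0],[0,0,-8],0.4],[[0,0,0],[0,0,-20],0.4],[[0,0,0],[0,0,-28],0.4],[[0,0,0],[0,0,-28],0.4],[[0,0,0],[0,0,-20],0.4],[[0,0,0],[0,0,-8],0.4],[[0,0,0],[0,0,0],0.4],[[0,0,0],[0,0,0],0.4]]'
python3 -c "
from h import *
go(557.5,8.4,190,12.55)"
```

```text
time: 32.83
tool_pos: [483.8, 286.7, 192.4]
ee_rot: [180.0, 0.0, 12.6]
force: [0.4, -0.5, -1.6]
width: 51.5
finger_force: 12.0
t32.8 shift [ 11.  287.7   2.5] turn z 0.1 tcp [483.8 286.7 192.4] rot [1.800e+02 1.000e-02 1.265e+01] w 51.5 j6 105.5
```

```bash
python3 -m crank '[[[0,0,0],[1.2,20,0],0.4],[[0,0,0],[1.2,38,0],0.4],[[0,0,0],[1.2,38,0],0.4],[[0,0,0],[1.2,38,0],0.4],[[0,0,0],[1.2,38,0],0.4],[[0,0,0],[1.2,38,0],0.4],[[0,0,0],[1.2,38,0],0.4],[[0,0,0],[1.2,25,0],0.4]]'
python3 -m crank '[[[0,0,0],[0,14.5,0],0.4],[[0,0,0],[0,0,0],0.4],[[0,0,0],[0,0,0],0.4],[[0,0,0],[0,0,0],0.4],[[0,0,0],[0,0,0],0.4]]'
python3 -c "
from h import *
go(556.2,8.1,125,12.55)"
python3 v.py w20
python3 - <<'E'
from h import *
import pickle
c=pickle.load(open('pics/w20.pkl','rb'));im=cv2.imread('pics/w20.png');h=cv2.cvtColor(cv2.medianBlur(im,3),cv2.COLOR_BGR2HSV)
m=((h[...,1]<62)&(h[...,2]>60)).astype('uint8');g=proj(c,[557.5,8.4,190])[0].astype(int);print(g, proj(c,[557.5,8.4,110]))
for y in range(180,380,12):print(y,''.join('#' if m[y,x] else '.' for x in range(220,430,4)))
E
```

```text
time: 33.5
tool_pos: [551.9, 19.5, 190.0]
ee_rot: [180.0, 0.2, 12.6]
force: [0.5, -0.0, -1.3]
width: 52.1
finger_force: 12.0
time: 33.92
tool_pos: [555.5, 9.5, 191.6]
ee_rot: [-180.0, 0.1, 12.7]
force: [-0.2, -0.2, -1.3]
width: 51.6
finger_force: 12.0
t33.9 shift [ 0.5  1.6 66.6] turn z 0.17 tcp [555.5   9.5 191.6] rot [-1.7995e+02  1.1000e-01  1.2720e+01] w 51.6 j6 75.7
[627.4  25.6 315.3] [ 1.6346e+02  8.0000e-02 -7.7290e+01]
[328 337] [[326.97980677 257.43171137]]
180 ##############..........................#############
192 ##############..........................#############
204 ##############........##########........#############
216 ##############......##############......#############
228 ##############..####################...##############
240 #####################################...#############
252 #####################################################
264 #####################################################
276 #####################################################
288 ###.#############.................###############.###
300 .........##############......###############.........
312 ........#####################################........
324 .......######################################........
336 .......#######################################.......
348 .......#######################################.......
360 ........#####################################........
372 .....................................................
```

```bash
python3 - <<'E'
from h import *
import pickle
c=pickle.load(open('pics/w20.pkl','rb'));im=cv2.imread('pics/w20.png');h=cv2.cvtColor(cv2.medianBlur(im,3),cv2.COLOR_BGR2HSV)
m=((h[...,1]<62)&(h[...,2]>60)).astype('uint8')
# top rim chord ends per row -> circle rim points at z=190.8
P=[]
for y in range(302,362,3):
    x=np.flatnonzero(m[y,225:425])+225;P+=[(x.min(),y),(x.max(),y)]
X=plane(c,P,190.8)[:,:2];from scipy.optimize import least_squares
s=least_squares(lambda q:np.hypot(*(X-q[:2]).T)-q[2],[556,8,26],loss='soft_l1');print(s.x,np.abs(s.fun).max())
st=manip.state()['tool_pos'];d=s.x[:2]-st[:2];a=np.radians(12.55);print('glass rel tcp tool x,y',d@[np.cos(a),np.sin(a)],d@[np.sin(a),-np.cos(a)])
E
```

```text
[556.95729763   9.79042873  25.51030804] 0.4291473400267378
glass rel tcp tool x,y 1.2655921237914494 0.11189009376687384
```

```bash
python3 -m crank '[[[0,0,0],[0.5,1.4,8],0.4],[[0,0,0],[0,0,14],0.4],[[0,0,0],[0,0,8],0.4],[[0,0,0],[0,0,3],0.4],[[0,0,0],[0,0,0],0.4],[[0,0,0],[0,0,0],0.4],[[0,0,0],[0,0,0],0.4],[[0,0,0],[0,0,0],0.4]]'
python3 -c "
from h import *
go(556.2,8.1,124,12.55)"
```

```text
time: 34.63
tool_pos: [557.6, 7.2, 160.4]
ee_rot: [180.0, -0.1, 12.7]
force: [-0.0, 0.5, -1.5]
width: 51.5
finger_force: 12.0
t34.6 shift [-1.3 -1.2 36.4] turn z 0.1 tcp [557.6   7.2 160.4] rot [ 1.7998e+02 -7.0000e-02  1.2650e+01] w 51.5 j6 75.5
```

```bash
python3 -m crank '[[[0,0,0],[-1.2,-1,6],0.4],[[0,0,0],[0,0,7],0.4],[[0,0,0],[0,0,5],0.4],[[0,0,0],[0,0,3],0.4],[[0,0,0],[0,0,0],0.4],[[0,0,0],[0,0,0],0.4],[[0,0,0],[0,0,0],0.4],[[0,0,0],[0,0,0],0.4]]'
python3 -c "
from h import *
go(556.2,8.1,124,12.55)"
```

```text
time: 35.3
tool_pos: [556.0, 7.9, 139.0]
ee_rot: [180.0, -0.0, 12.7]
force: [-0.6, -0.2, -0.4]
width: 51.6
finger_force: 12.0
t35.3 shift [ 0.2 -0.1 15. ] turn z 0.1 tcp [556.    7.9 139. ] rot [ 1.7999e+02 -3.0000e-02  1.2650e+01] w 51.6 j6 75.6
```

Bottom at about 58 mm, still above the cup top at 54 mm. I continue slowly.

```bash
python3 -m crank '[[[0,0,0],[0.2,0,3],0.4],[[0,0,0],[0,0,3],0.4],[[0,0,0],[0,0,0],0.4],[[0,0,0],[0,0,0],0.4],[[0,0,0],[0,0,0],0.4]]'
python3 -m crank '[[[0,0,0],[0,0,3],0.4],[[0,0,0],[0,0,2],0.4],[[0,0,0],[0,0,0],0.4],[[0,0,0],[0,0,0],0.4],[[0,0,0],[0,0,0],0.4]]'
```

```text
time: 35.72
tool_pos: [555.9, 8.0, 132.6]
ee_rot: [-180.0, 0.0, 12.7]
force: [-0.1, -0.2, -0.7]
width: 51.3
finger_force: 12.0
time: 36.13
tool_pos: [555.9, 8.0, 127.7]
ee_rot: [-180.0, 0.0, 12.7]
force: [-0.8, -0.4, -0.4]
width: 51.8
finger_force: 12.0
```

```bash
python3 -m crank '[[[0,0,0],[0,0,2],0.4],[[0,0,0],[0,0,0],0.4],[[0,0,0],[0,0,0],0.4]]'
python3 -m crank '[[[0,0,0],[0,0,1.2],0.4],[[0,0,0],[0,0,0],0.4],[[0,0,0],[0,0,0],0.4]]'
python3 -m crank '[[[0,0,0],[0,0,1],0.4],[[0,0,0],[0,0,0],0.4],[[0,0,0],[0,0,0],0.4]]'
```

```text
time: 36.38
tool_pos: [555.8, 8.0, 125.6]
ee_rot: [-180.0, 0.0, 12.7]
force: [-0.1, -0.4, -1.2]
width: 51.9
finger_force: 12.0
time: 36.63
tool_pos: [555.9, 8.0, 124.4]
ee_rot: [-180.0, 0.0, 12.7]
force: [0.4, -0.4, -0.8]
width: 51.6
finger_force: 12.0
time: 36.88
tool_pos: [556.2, 8.0, 123.8]
ee_rot: [180.0, -0.0, 12.7]
force: [-0.2, 0.9, 0.6]
width: 51.9
finger_force: 12.0
```

```bash
python3 -m crank '[[[0,0,0],[0,0,0.4],0.4],[[0,0,0],[0,0,0],0.6],[[0,0,0],[0,0,0],0.7],[[0,0,0],[0,0,0],0.85],[[0,0,0],[0,0,0],0.85],[[0,0,0],[0,0,0],0.85],[[0,0,0],[0,0,0],0.85]]'
python3 -m crank '[[[0,0,0],[0,0,-10],0.9],[[0,0,0],[0,0,-25],1],[[0,0,0],[0,0,-35],1],[[0,0,0],[0,0,-35],1],[[0,0,0],[0,0,-25],1],[[0,0,0],[0,0,0],1],[[0,0,0],[0,0,0],1],[[0,0,0],[0,0,0],1]]'
python3 v.py w21
python3 - <<'E'
from h import *
import pickle
c=pickle.load(open('pics/w21.pkl','rb'));im=cv2.imread('pics/w21.png');h=cv2.cvtColor(cv2.medianBlur(im,3),cv2.COLOR_BGR2HSV)
print(proj(c,[[557.5,8.3,123],[557.5,8.3,43],[557.5,8.3,54]]))
m=((h[...,1]<62)&(h[...,2]>60)).astype('uint8')
for y in range(160,330,6):print(y,''.join('#' if m[y,x] else '.' for x in range(250,400,3)))
E
```

```text
time: 37.47
tool_pos: [555.8, 8.0, 123.0]
ee_rot: [-180.0, 0.0, 12.7]
force: [0.4, 0.3, -0.9]
width: 74.7
finger_force: 0.0
time: 38.13
tool_pos: [555.5, 8.0, 252.8]
ee_rot: [-180.0, 0.0, 12.7]
force: [-0.1, -0.1, -0.5]
width: 88.1
finger_force: 0.0
[627.2  24.  376.6] [ 1.6353e+02  4.0000e-02 -7.7350e+01]
[[324.11582245 231.39583023]
 [324.08333891 204.28097526]
 [324.08692115 207.25844166]]
160 ##########..............................##########
166 ##########..............................##########
172 ##########..............................##########
178 ##########.........############.........##########
184 ##########.......################.......##########
190 ##########.....###################......##########
196 ##########....#####################.....##########
202 ##########....##########..##########...###########
208 ###########..###.######.....#####.###..###########
214 ###########.####.######....######.###..###########
220 #################.##############.#####.###########
226 ###################.##################.###########
232 #######################.#.############.#
[... 190 characters left out ...]
#...######################...###########
262 ############....#################......###########
268 #############.......##########.......#############
274 ##################....######...###################
280 ##################....######...###################
286 ##################################################
292 ##################################################
298 ##################################################
304 ##################################################
310 ..................................................
316 ..................................................
322 ..................................................
328 ..................................................
```

Seen from above, the glass rim is centred at about (322,232), where an upright glass should be (324,231). Now the slatted top: two wrist views.

```bash
python3 -m crank '[[[0,0,6.5],[0,0,-25],1],[[0,0,6.5],[0,0,-25],1],[[0,0,6.5],[0,0,-25],1],[[0,0,0],[1.5,-35.8,0],1],[[0,0,0],[1.5,-35.8,0],1],[[0,0,0],[1.5,-35.8,0],1],[[0,0,0],[1.5,-35.8,0],1],[[0,0,0],[1.5,-35.8,0],1]]'
python3 -m crank '[[[0,0,0],[1.5,-35.8,0],1],[[0,0,0],[0,0,0],1],[[0,0,0],[0,0,0],1],[[0,0,0],[0,0,0],1],[[0,0,0],[0,0,0],1]]'
python3 v.py s1
python3 -m crank '[[[0,0,0],[0,-30,0],1],[[0,0,0],[0,-30,0],1],[[0,0,0],[0,-30,0],1],[[0,0,0],[0,0,0],1],[[0,0,0],[0,0,0],1],[[0,0,0],[0,0,0],1],[[0,0,0],[0,0,0],1]]'
python3 v.py s2
python3 - <<'E'
from h import *
import pickle
for f in('s1','s2'):
    c=pickle.load(open(f'pics/{f}.pkl','rb'));im=cv2.imread(f'pics/{f}.png')
    g=proj(c,[[618,263,130],[664,257,130],[572,269,130],[618,263,100]]);print(f,g.round(0).tolist())
    x,y=g[0].astype(int);h=cv2.cvtColor(cv2.medianBlur(im,3),cv2.COLOR_BGR2HSV)
    for yy in range(y-110,y+111,10):
        if 0<=yy<480:print(yy,x-80,' '.join('%3d'%h[yy,xx,2] for xx in range(x-80,x+81,5)))
    yy=y;print('S',' '.join('%3d'%h[yy,xx,1] for xx in range(x-80,x+81,5)))
E
```

```text
time: 38.85
tool_pos: [583.8, 186.1, 325.5]
ee_rot: [179.9, 0.2, -6.9]
force: [0.2, -0.5, -0.0]
width: 88.2
finger_force: 0.0
time: 39.27
tool_pos: [590.0, 218.9, 326.9]
ee_rot: [179.9, 0.1, -6.9]
force: [-0.7, 0.4, -0.1]
width: 88.3
finger_force: 0.0
[663.2 210.3 450.5] [ 1.6344e+02 -3.0000e-02 -9.6910e+01]
time: 39.9
tool_pos: [601.3, 307.8, 328.2]
ee_rot: [180.0, -0.0, -6.9]
force: [-0.4, 0.2, 0.9]
width: 88.1
finger_force: 0.0
[674.2 299.  452. ] [ 1.6355e+02  2.0000e-02 -9.6950e+01]
s1 [[262.0, 181.0], [260.0, 118.0], [263.0, 240.0], [267.0, 175.0]]
71 181 176 177 175 177 176 175 176 175 175 175 175 175 174 176 197 209 209 208 208 209 208 208 209 209 210 209 207 209 209 185 120 123 113
81 181 176 177 175 176 176 197 202 204 204 205 205 204 206 206 206 207 209 209 209 208 208 207 208 209 209 209 214 125 122 213 122 122 122
91 181 198 200 199 201 202 201 202 202 202 205 205 162 124 152 118 134 129 121 214 118 118 170 176 119 122 122 121 122 123 122 135 121 122
101 181 200 199 200 200 202 201 203 209 208 209 209 209 209 208 208 208 210 209 210 211 133 138 118 122 123 123 122 122 12
[... 5530 characters left out ...]
74 175
261 299 199 201 200 200 201 109 116 116 116 113 201 201 145 115 117 117 116 117 115 117 115 116 117 116 117 115 116 115 116 116 195 174 175
271 299 198 199 199 199 199 199 201 113 116 116 116 117 117 119 117 115 115 115 115 116 115 115 115 116 116 116 117 115 114 196 195 174 173
281 299 197 196 197 197 196 198 197 198 188 116 115 115 116 117 115 116 117 116 115 115 115 115 114 117 116 114 117 115 116 116 201 175 174
291 299 196 197 196 197 198 196 196 196 195 196 114 116 116 116 117 115 114 115 115 116 117 115 116 116 116 116 116 116 118  12  19  17  13
S  89  85  90  94  87  89  96 101  97  96  95 101  97  74  79 100  93  96  98  98  89  85  88  86  88  87  88  89  88 116 115 115 114
```

```bash
python3 - <<'E'
from h import *
import pickle
L=cv2.createLineSegmentDetector()
for f in('s1','s2'):
    c=pickle.load(open(f'pics/{f}.pkl','rb'));im=cv2.imread(f'pics/{f}.png')
    g=proj(c,[618,263,115])[0]
    s=L.detect(cv2.GaussianBlur(cv2.cvtColor(im,cv2.COLOR_BGR2GRAY),(3,3),0))[0][:,0]
    print(f)
    for q in s:
        m=(q[:2]+q[2:])/2;l=np.hypot(*(q[2:]-q[:2]))
        if abs(m[0]-g[0])<60 and abs(m[1]-g[1])<90 and l>14:
            P=plane(c,[q[:2],q[2:]],100);Q=plane(c,[q[:2],q[2:]],130);a=np.degrees(np.arctan2(*(P[1]-P[0])[[1,0]]))
            print(q.round(0),'l',l.round(),'ang',round((a+90)%180-90,1),'z100',P[:,:2].round(0).tolist(),'z130',Q[:,:2].round(0).tolist())
E
```

```text
s1
[284.  96. 218.  96.] l 66.0 ang 82.6 z100 [[679.0, 239.0], [686.0, 292.0]] z130 [[678.0, 237.0], [684.0, 285.0]]
[263. 216. 258. 232.] l 17.0 ang -25.2 z100 [[585.0, 272.0], [571.0, 278.0]] z130 [[591.0, 266.0], [579.0, 272.0]]
[241. 109. 257. 107.] l 17.0 ang 88.3 z100 [[673.0, 276.0], [673.0, 262.0]] z130 [[672.0, 270.0], [672.0, 258.0]]
[294. 181. 295. 204.] l 24.0 ang -6.1 z100 [[611.0, 241.0], [591.0, 243.0]] z130 [[615.0, 239.0], [597.0, 241.0]]
[296. 198. 318. 243.] l 49.0 ang 17.8 z100 [[596.0, 241.0], [555.0, 228.0]] z130 [[602.0, 239.0], [564.0, 227.0]]
[255. 229. 258. 200.] l 30.0 ang -16.4 z100 [[574.0, 281.0], [599.0, 273.0]] z130 [[581.0, 275.0], [604.0, 268.0]]
[323. 180. 308. 182.] l 15.0 ang -89.1 z100 [[609.0, 217.0], [609.0, 230.0]] z130 [[613.0, 217.0], [613.0, 228.0]]
[256. 149. 255. 113.] l 36.0 ang -7.0 z100 [[640.0, 268.0], [669.0, 265.0]] z130 [[642.0, 263.0], [668.0, 260.0]]
[237.  90. 254.  90.] l 18.0 ang 83.2 z100 [[688.0, 276.0], [686.0, 262.0]] z130 [[686.0, 271.0], [684.0, 258.0]]
[303. 250. 292. 226.] l 26.0 ang 16.8 z100 [[550.0, 242.0], [572.0, 
[... 3800 characters left out ...]
 [617.0, 266.0]]
[328. 109. 327. 173.] l 64.0 ang -7.7 z100 [[676.0, 295.0], [625.0, 302.0]] z130 [[676.0, 296.0], [629.0, 302.0]]
[326. 176. 326. 202.] l 26.0 ang -7.2 z100 [[623.0, 303.0], [601.0, 306.0]] z130 [[628.0, 303.0], [608.0, 305.0]]
[373. 171. 375. 148.] l 23.0 ang -8.6 z100 [[623.0, 264.0], [641.0, 261.0]] z130 [[627.0, 267.0], [644.0, 265.0]]
[394. 211. 395. 196.] l 15.0 ang -6.8 z100 [[587.0, 250.0], [600.0, 248.0]] z130 [[594.0, 254.0], [606.0, 252.0]]
[359.  97. 338.  97.] l 21.0 ang 83.2 z100 [[683.0, 270.0], [685.0, 286.0]] z130 [[682.0, 272.0], [684.0, 287.0]]
[375. 146. 375. 128.] l 17.0 ang -6.1 z100 [[643.0, 261.0], [657.0, 260.0]] z130 [[646.0, 264.0], [658.0, 263.0]]
```

Board and handle edges agree between the two views, confirming the board top at z=100 and the handle at z=130. The slatted top is centred at (626,273.6) with yaw -7.8°.

```bash
python3 -c "
from h import *
go(626,273.7,160,-7.8)"
python3 -m crank '[[[0,0,0.85],[0,0,0],1],[[0,0,0],[14.5,15.2,38],1],[[0,0,0],[14.5,15.2,38],1],[[0,0,0],[0,0,38],1],[[0,0,0],[0,0,38],1],[[0,0,0],[0,0,0],1],[[0,0,0],[0,0,0],1],[[0,0,0],[0,0,0],1]]'
python3 -m crank '[[[0,0,0],[0,0,0],1],[[0,0,0],[0,0,0],1]]'
python3 -c "
from h import *
go(626,273.7,128,-7.8)"
```

```text
t40.0 shift [ 28.6  30.9 168.3] turn z 0.85 tcp [601.3 307.9 328.3] rot [ 1.7998e+02 -1.0000e-02 -6.9500e+00] w 88.0 j6 122.0
time: 40.62
tool_pos: [625.9, 277.1, 181.4]
ee_rot: [-179.9, -0.1, -7.7]
force: [1.2, -0.1, 0.7]
width: 88.1
finger_force: 0.0
time: 40.78
tool_pos: [626.8, 277.8, 183.2]
ee_rot: [-179.8, -0.3, -7.7]
force: [-0.5, -0.2, 0.5]
width: 88.3
finger_force: 0.0
t40.8 shift [-0.6  4.4 55.2] turn z 0.11 tcp [626.8 277.8 183.2] rot [-179.83   -0.31   -7.69] w 88.3 j6 119.5
```

```bash
python3 -m crank '[[[0,0,0],[-0.5,3,10],1],[[0,0,0],[0,0,12],1],[[0,0,0],[0,0,8],1],[[0,0,0],[0,0,0],1],[[0,0,0],[0,0,0],1],[[0,0,0],[0,0,0],1],[[0,0,0],[0,0,0],1],[[0,0,0],[0,0,0],1]]'
python3 -c "
from h import *
go(626,273.7,128,-7.8)"
```

```text
time: 41.45
tool_pos: [624.3, 274.2, 149.7]
ee_rot: [-180.0, -0.0, -7.7]
force: [0.1, -0.9, 0.0]
width: 88.2
finger_force: 0.0
t41.5 shift [ 1.7  0.3 21.7] turn z 0.1 tcp [624.3 274.2 149.7] rot [-1.7997e+02 -4.0000e-02 -7.7000e+00] w 88.2 j6 119.3
```

```bash
python3 -m crank '[[[0,0,0],[1.5,0.3,8],1],[[0,0,0],[0,0,8],1],[[0,0,0],[0,0,4],1],[[0,0,0],[0,0,2],1],[[0,0,0],[0,0,0],1],[[0,0,0],[0,0,0],1],[[0,0,0],[0,0,0],1],[[0,0,0],[0,0,0],1]]'
python3 -m crank '[[[0,0,0],[0,0,0],0],[[0,0,0],[0,0,0],0],[[0,0,0],[0,0,0],0],[[0,0,0],[0,0,0],0],[[0,0,0],[0,0,0],0],[[0,0,0],[0,0,0],0],[[0,0,0],[0,0,0],0],[[0,0,0],[0,0,0],0]]' 30
python3 -m crank '[[[0,0,0],[0,0,0],0],[[0,0,0],[0,0,0],0],[[0,0,0],[0,0,0],0],[[0,0,0],[0,0,0],0],[[0,0,0],[0,0,0],0],[[0,0,0],[0,0,0],0],[[0,0,0],[0,0,0],0],[[0,0,0],[0,0,0],0]]'
python3 -m crank '[[[0,0,0],[0,0,0],0],[[0,0,0],[0,0,0],0],[[0,0,0],[0,0,0],0],[[0,0,0],[0,0,0],0]]'
```

```text
time: 42.12
tool_pos: [625.7, 273.6, 127.6]
ee_rot: [-180.0, -0.0, -7.7]
force: [0.0, 0.4, 0.1]
width: 88.3
finger_force: 0.0
time: 42.78
tool_pos: [625.4, 273.5, 127.2]
ee_rot: [180.0, 0.0, -7.7]
force: [-0.3, 0.4, -0.6]
width: 36.9
finger_force: 0.0
time: 43.45
tool_pos: [625.4, 273.4, 127.2]
ee_rot: [180.0, -0.0, -7.7]
force: [0.0, -0.0, 0.2]
width: 15.1
finger_force: 30.0
time: 43.78
tool_pos: [625.4, 273.5, 127.2]
ee_rot: [180.0, -0.0, -7.7]
force: [-0.7, 0.3, -1.1]
width: 15.4
finger_force: 30.0
```

```bash
python3 -m crank '[[[0,0,0],[0,0,-8],0],[[0,0,0],[0,0,-20],0],[[0,0,0],[0,0,-28],0],[[0,0,0],[0,0,-30],0],[[0,0,0],[0,0,-30],0],[[0,0,0],[0,0,-20],0],[[0,0,0],[0,0,-10],0],[[0,0,0],[0,0,0],0]]'
python3 -m crank '[[[0,0,0],[0,0,0],0],[[0,0,0],[0,0,0],0],[[0,0,0],[0,0,0],0]]'
python3 - <<'E'
from h import *
import pickle
L=cv2.createLineSegmentDetector();a=np.radians(12.55);u=np.array([np.cos(a),np.sin(a)]);v=np.array([-np.sin(a),np.cos(a)])
b=np.array([557.4,8.2])
def W(x,y,z):return [*(b+x*u+y*v),z]
for f in('w17','w21'):
    c=pickle.load(open(f'pics/{f}.pkl','rb'));im=cv2.imread(f'pics/{f}.png')
    ex=proj(c,[W(46,10.5,83),W(46,-10.5,83),W(-46,10.5,83),W(-46,-10.5,83)]);print(f,ex.round(0).tolist())
    s=L.detect(cv2.GaussianBlur(cv2.cvtColor(im,cv2.COLOR_BGR2GRAY),(3,3),0))[0][:,0]
    for q in s:
        m=(q[:2]+q[2:])/2;l=np.hypot(*(q[2:]-q[:2]))
        z=83 if min(np.hypot(*(ex-m).T))<22 else 43
        P=plane(c,[q[:2],q[2:]],z)[:,:2]-b
        if l>9 and np.abs(P@v).max()<34 and np.abs(P@u).max()<64 and (z==83 or np.abs(P@v).min()>25 or np.abs(P@u).min()>52):
            print(q.round(0),'z',z,'base xy',(P@u).round(1),(P@v).round(1))
E
```

```text
time: 44.45
tool_pos: [626.8, 274.2, 277.2]
ee_rot: [-179.8, -0.3, -7.7]
force: [0.6, 0.5, -1.2]
width: 15.6
finger_force: 30.0
time: 44.7
tool_pos: [624.2, 273.0, 270.3]
ee_rot: [179.9, 0.2, -7.7]
force: [-0.6, -1.1, -0.6]
width: 15.5
finger_force: 30.0
w17 [[304.0, 169.0], [346.0, 169.0], [306.0, 331.0], [343.0, 331.0]]
[347. 322. 335. 321.] z 83 base xy [-40.1 -39.7] [-12.5  -6. ]
[275. 258. 278. 309.] z 43 base xy [-16.  -52.1] [31.8 31.1]
[311. 321. 299. 322.] z 83 base xy [-39.6 -40.2] [ 7.9 14.3]
[315. 325. 327. 327.] z 83 base xy [-42.1 -43.4] [ 5.2 -1.2]
[359. 332. 354. 351.] z 83 base xy [-46.4 -58.6] [-19.3 -16.7]
[279. 317. 297. 322.] z 83 base xy [-36.9 -40. ] [25.5 15.5]
[272. 229. 273. 252.] z 43 base xy [  2.9 -12. ] [33.1 32.8]
[373. 296. 375. 276.] z 43 base xy [-42.  -27.9] [-31.7 -32.1]
[310. 339. 310. 323.] z 83 base xy [-51.2 -40.8] [8.5 8.4]
[300. 323. 300. 339.] z 83 base xy [-40.8 -51.2] [14.  13.9]
[337. 323. 337. 339.] z 83 base xy [-40.8 -51.2] [-7.1 -6.8]
[373. 274. 368. 299.] z 43 base xy [-27.  -44.6] [-31.  -28.6]
[346. 339. 347. 323.] z 83 base xy [-5
[... 2346 characters left out ...]
1. 139.] z 83 base xy [41.  53.6] [-4.8 -4.6]
[361. 211. 362. 132.] z 43 base xy [-5.  56.9] [-29.2 -29.2]
[315. 141. 315. 158.] z 83 base xy [52.7 40.9] [6.3 6.4]
[306. 272. 307. 282.] z 83 base xy [-42.2 -50.3] [13.3 12.7]
[333. 139. 343. 139.] z 83 base xy [54.1 54. ] [ -5.9 -12.7]
[284. 132. 286. 196.] z 43 base xy [56.8  7.1] [30.8 30.8]
[301. 158. 302. 140.] z 83 base xy [41.  52.8] [16.  15.1]
[335. 144. 335. 158.] z 83 base xy [50.3 41. ] [-7.1 -7.3]
[312. 158. 312. 144.] z 83 base xy [40.9 50.3] [8.7 8.3]
[344. 142. 345. 158.] z 83 base xy [52. 41.] [-13.6 -14.2]
[341. 158. 341. 144.] z 83 base xy [41.  50.3] [-11.7 -11.6]
[318. 270. 328. 270.] z 83 base xy [-40.8 -40.8] [ 4.4 -3. ]
```

```bash
python3 -m crank '[[[0,0,-6.75],[0,0,-2],0],[[0,0,-6.75],[0,0,-2],0],[[0,0,-6.75],[0,0,-2],0],[[0,0,0],[-9,17,0],0],[[0,0,0],[-15.5,30.4,0],0],[[0,0,0],[-15.5,30.4,0],0],[[0,0,0],[-15.5,30.4,0],0],[[0,0,0],[-15.5,30.4,0],0]]'
python3 -m crank '[[[0,0,0],[-15.5,30.4,0],0],[[0,0,0],[-15.5,30.4,0],0],[[0,0,0],[-15.5,30.4,0],0],[[0,0,0],[-7,13.4,0],0],[[0,0,0],[0,0,0],0],[[0,0,0],[0,0,0],0],[[0,0,0],[0,0,0],0],[[0,0,0],[0,0,0],0]]'
python3 -m crank '[[[0,0,0],[0,0,0],0],[[0,0,0],[0,0,0],0]]'
python3 -c "
from h import *
go(556.65,8.8,220,12.55)"
```

```text
time: 45.37
tool_pos: [584.8, 121.5, 277.0]
ee_rot: [-180.0, 0.2, 12.6]
force: [0.4, -0.8, -1.0]
width: 15.5
finger_force: 30.0
time: 46.03
tool_pos: [556.8, 10.1, 278.5]
ee_rot: [-180.0, 0.0, 12.6]
force: [0.4, 1.2, -1.1]
width: 15.7
finger_force: 30.0
time: 46.2
tool_pos: [557.0, 10.1, 279.0]
ee_rot: [-180.0, 0.0, 12.6]
force: [0.0, 0.1, -1.9]
width: 15.6
finger_force: 30.0
t46.2 shift [-0.6  1.2 59. ] turn z 0.09 tcp [557.   10.1 279. ] rot [-1.7999e+02  1.0000e-02  1.2640e+01] w 15.6 j6 75.8
```

```bash
python3 -m crank '[[[0,0,0],[-0.6,1.2,10],0],[[0,0,0],[0,0,20],0],[[0,0,0],[0,0,16],0],[[0,0,0],[0,0,8],0],[[0,0,0],[0,0,0],0],[[0,0,0],[0,0,0],0],[[0,0,0],[0,0,0],0],[[0,0,0],[0,0,0],0]]'
python3 -m crank '[[[0,0,0],[0,0,0],0],[[0,0,0],[0,0,0],0]]'
python3 v.py w22
python3 - <<'E'
from h import *
import pickle
L=cv2.createLineSegmentDetector();c=pickle.load(open('pics/w22.pkl','rb'));im=cv2.imread('pics/w22.png')
go(556.65,8.8,171,12.55)
st=manip.state();t=st['tool_pos'];a=np.radians(st['ee_rot'][2]);u=np.array([np.cos(a),np.sin(a)]);v=np.array([-np.sin(a),np.cos(a)])
for q in L.detect(cv2.cvtColor(im,cv2.COLOR_BGR2GRAY))[0][:,0]:
    if np.hypot(*(q[2:]-q[:2]))<30:continue
    P=plane(c,[q[:2],q[2:]],t[2]-27.2)[:,:2]-t[:2]
    if np.abs(P@v).max()<36 and np.abs(P@u).max()<66:print(q.round(0),(P@u).round(1),(P@v).round(1))
E
```

```text
time: 46.87
tool_pos: [557.3, 7.8, 226.5]
ee_rot: [180.0, -0.1, 12.6]
force: [0.0, 0.2, -1.6]
width: 15.4
finger_force: 30.0
time: 47.03
tool_pos: [557.0, 7.7, 226.2]
ee_rot: [180.0, -0.1, 12.6]
force: [0.4, 0.7, -2.0]
width: 15.5
finger_force: 30.0
[628.5  23.7 350.1] [ 1.6365e+02  1.0000e-02 -7.7450e+01]
t47.1 shift [-0.  -1.1 55. ] turn z -0.0 tcp [556.9   7.7 226. ] rot [ 1.7998e+02 -8.0000e-02  1.2550e+01] w 15.7 j6 75.7
[374. 412. 273. 412.] [-49.7 -49.7] [-21.8  21.8]
[405. 214. 399. 314.] [37.6 -2.9] [-29.9 -29.8]
[381. 291. 397. 320.] [ 7.2 -5.3] [-22.2 -28.9]
[302. 369. 347. 369.] [-27.8 -27.8] [ 9.  -9.5]
[250. 320. 266. 292.] [-5.5  6.8] [29.1 22.5]
[347. 361. 348. 281.] [-23.8  11.5] [-9.5 -9.4]
[299. 282. 300. 363.] [ 11.  -24.9] [9.6 9.8]
[346. 431. 378. 437.] [-59.6 -62.7] [ -9.6 -24. ]
[378. 440. 345. 434.] [-64.5 -61.3] [-24.1  -9.5]
[350. 254. 350. 286.] [22.1  9.5] [-9.8 -9.9]
[308. 201. 346. 202.] [42.6 42. ] [ 5.6 -8. ]
[363. 135. 281. 135.] [65.9 66. ] [-13.7  15. ]
[298. 288. 297. 221.] [ 8.4 35.2] [10.   9.9]
[404. 159. 243. 158.] [57.8 57.9] [-28.5  28.5]
[407. 399. 404. 430.] [-43.  -59.1] [-35.5 -35.4]
[373. 156. 403. 156.] [58.6 58.6] [-17.4 -28.1]
[294. 369. 256. 369.] [-28.  -27.8] [12.1 28.1]
[347. 279. 348. 214.] [12.  37.5] [-8.9 -8.8]
[300. 214. 300. 281.] [37.5 11.5] [8.8 8.9]
[392. 369. 352. 369.] [-27.8 -27.9] [-28.1 -11.6]
[408. 181. 407. 211.] [50. 39.] [-30.2 -30.3]
[244. 194. 246. 229.] [45.  31.9] [28.8 28.9]
[339. 211. 308. 210.] [38.9 39. ] [-5.7  5.7]
[362. 374. 277. 374.] [-30.4 -30.4] [-15.8  19.4]
```

Seen from the wrist, the held top is centred to within 0.5 mm of the TCP, with no yaw error. Target TCP is (557.2,9.2), and I descend gently.

```bash
python3 -m crank '[[[0,0,0],[0.5,-1.4,4],0],[[0,0,0],[0,0,5],0],[[0,0,0],[0,0,3],0],[[0,0,0],[0,0,0],0],[[0,0,0],[0,0,0],0],[[0,0,0],[0,0,0],0],[[0,0,0],[0,0,0],0],[[0,0,0],[0,0,0],0]]'
python3 -c "
from h import *
go(557.2,9.2,171,12.55)"
```

```text
time: 47.75
tool_pos: [556.7, 9.2, 213.4]
ee_rot: [180.0, -0.0, 12.6]
force: [0.3, 0.1, -2.6]
width: 15.6
finger_force: 30.0
t47.8 shift [ 0.4  0.1 42.4] turn z 0.0 tcp [556.7   9.2 213.4] rot [ 1.800e+02 -2.000e-02  1.255e+01] w 15.6 j6 75.8
```

```bash
python3 -m crank '[[[0,0,0],[0.3,0,3],0],[[0,0,0],[0,0,3],0],[[0,0,0],[0,0,0],0],[[0,0,0],[0,0,0],0],[[0,0,0],[0,0,0],0]]'
python3 -m crank '[[[0,0,0],[0,0,3],0],[[0,0,0],[0,0,3],0],[[0,0,0],[0,0,0],0],[[0,0,0],[0,0,0],0],[[0,0,0],[0,0,0],0]]'
```

```text
time: 48.17
tool_pos: [556.8, 9.3, 207.0]
ee_rot: [-180.0, 0.0, 12.5]
force: [-0.4, -0.4, -1.0]
width: 15.8
finger_force: 30.0
time: 48.58
tool_pos: [556.8, 9.3, 201.1]
ee_rot: [-180.0, 0.0, 12.6]
force: [-0.0, 0.0, -0.9]
width: 15.7
finger_force: 30.0
```

Feet are 9 mm below the slat tops with no contact force, so the slats are interlacing.

```bash
python3 -m crank '[[[0,0,0],[0,0,4],0],[[0,0,0],[0,0,4],0],[[0,0,0],[0,0,4],0],[[0,0,0],[0,0,0],0],[[0,0,0],[0,0,0],0],[[0,0,0],[0,0,0],0]]'
python3 -m crank '[[[0,0,0],[0,0,4],0],[[0,0,0],[0,0,4],0],[[0,0,0],[0,0,3],0],[[0,0,0],[0,0,0],0],[[0,0,0],[0,0,0],0],[[0,0,0],[0,0,0],0]]'
python3 -m crank '[[[0,0,0],[0,0,2],0],[[0,0,0],[0,0,2],0],[[0,0,0],[0,0,0],0],[[0,0,0],[0,0,0],0],[[0,0,0],[0,0,0],0]]'
```

```text
time: 49.08
tool_pos: [556.9, 9.3, 189.1]
ee_rot: [-180.0, 0.0, 12.6]
force: [0.8, -0.5, -1.8]
width: 15.5
finger_force: 30.0
time: 49.58
tool_pos: [556.9, 9.3, 178.1]
ee_rot: [-180.0, 0.0, 12.6]
force: [0.4, 0.2, -1.4]
width: 15.2
finger_force: 30.0
time: 50.0
tool_pos: [556.9, 9.3, 174.1]
ee_rot: [-180.0, 0.0, 12.6]
force: [0.9, -0.4, -1.5]
width: 15.9
finger_force: 30.0
```

```bash
python3 -m crank '[[[0,0,0],[0,0,1.5],0],[[0,0,0],[0,0,1.3],0],[[0,0,0],[0,0,0],0],[[0,0,0],[0,0,0],0]]'
python3 -m crank '[[[0,0,0],[0,0,1],0],[[0,0,0],[0,0,0],0],[[0,0,0],[0,0,0],0]]'
python3 -m crank '[[[0,0,0],[0,0,0.7],0],[[0,0,0],[0,0,0],0],[[0,0,0],[0,0,0],0]]'
```

```text
time: 50.33
tool_pos: [556.8, 9.3, 171.2]
ee_rot: [-180.0, 0.0, 12.6]
force: [-0.3, 0.3, -1.4]
width: 15.5
finger_force: 30.0
time: 50.58
tool_pos: [556.9, 9.3, 170.3]
ee_rot: [180.0, 0.0, 12.6]
force: [0.3, -0.1, -1.5]
width: 15.6
finger_force: 30.0
time: 50.83
tool_pos: [557.1, 9.2, 170.1]
ee_rot: [180.0, -0.0, 12.6]
force: [0.6, -1.5, 0.3]
width: 15.4
finger_force: 30.0
```

Contact at 170.1, as predicted for fully down. I release and retreat.

```bash
python3 -m crank '[[[0,0,0],[0,0,0.4],0],[[0,0,0],[0,0,0],0.2],[[0,0,0],[0,0,0],0.4],[[0,0,0],[0,0,0],0.6],[[0,0,0],[0,0,0],0.6],[[0,0,0],[0,0,0],0.6],[[0,0,0],[0,0,0],0.6],[[0,0,0],[0,0,0],0.6]]'
python3 -m crank '[[[0,0,0],[0,0,-8],0.6],[[0,0,0],[0,0,-25],0.6],[[0,0,0],[0,0,-35],0.8],[[0,0,0],[0,0,-35],1],[[0,0,0],[0,0,-25],1],[[0,0,0],[0,0,0],1],[[0,0,0],[0,0,0],1],[[0,0,0],[0,0,0],1]]'
python3 v.py w23
python3 - <<'E'
from h import *
import pickle
L=cv2.createLineSegmentDetector();c=pickle.load(open('pics/w23.pkl','rb'));im=cv2.imread('pics/w23.png')
a=np.radians(12.55);u=np.array([np.cos(a),np.sin(a)]);v=np.array([-np.sin(a),np.cos(a)]);b=np.array([557.4,8.2])
for q in L.detect(cv2.cvtColor(im,cv2.COLOR_BGR2GRAY))[0][:,0]:
    if np.hypot(*(q[2:]-q[:2]))<40:continue
    P=plane(c,[q[:2],q[2:]],143)[:,:2]-b
    if np.abs(P@v).max()<36 and np.abs(P@u).max()<66:print(q.round(0),(P@u).round(1),(P@v).round(1))
# other parts undisturbed: bystanders in the top view, before/after
n=manip.grab_frame('top')[:,:,::-1].astype(int);o=cv2.imread('pics/top0.png').astype(int)
for k,(x,y) in dict(holder=(321,173),box=(160,253),sander=(488,241)).items():print(k,np.abs(n-o)[y-18:y+18,x-18:x+18].mean().round(1))
print(manip.state())
E
```

```text
time: 51.5
tool_pos: [556.9, 9.3, 169.2]
ee_rot: [-180.0, 0.0, 12.6]
force: [0.7, 0.2, -0.5]
width: 52.8
finger_force: 0.0
time: 52.17
tool_pos: [556.5, 9.3, 296.8]
ee_rot: [-180.0, 0.0, 12.5]
force: [0.6, -0.9, 0.4]
width: 87.5
finger_force: 0.0
[628.2  25.2 420.6] [ 1.6352e+02  4.0000e-02 -7.7450e+01]
[369. 204. 367. 286.] [ 13.4 -45.2] [-29.1 -28.9]
[283. 241. 283. 299.] [-11.9 -55.8] [29.4 30.6]
[281. 271. 279. 188.] [-33.9  24.3] [31.4 30.6]
[311. 299. 311. 239.] [-55.8 -11. ] [10.3  9.8]
[338. 239. 337. 299.] [-11.  -55.7] [-8.  -8.4]
[358. 130. 291. 130.] [61.8 61.8] [-20.5  22.5]
[368. 137. 303. 137.] [57.3 57.3] [-27.   14.6]
[339. 159. 338. 236.] [43.1 -8.4] [-8.2 -8.5]
[311. 236. 310. 176.] [-8.4 32.5] [ 9.9 10.1]
[292. 135. 357. 135.] [58.7 58.6] [ 21.7 -19.8]
[313. 163. 314. 254.] [ 40.7 -21.9] [8.1 8.1]
[334. 256. 336. 163.] [-22.8  40.6] [-6.  -6.6]
holder 3.1
box 4.0
sander 3.3
{'time': 52.2667, 'joint_positions': array([-1.60820803e+00,  1.17309941e+00,  1.04063688e+02, -9.98606542e-04,
        7.49657317e+01,  7.58423621e+01]), 'joint_vel': array([0.18534713, 0.30902775, 0.20860063, 0.0581289 , 0.03695655,
       0.04453621]), 'effort': array([ 4.61293195e-03, -3.81257951e+01, -3.68681324e+01,  3.26272042e-02,
       -7.69578293e-02,  6.98219355e-05]), 'tool_pos': array([555.76612282,   9.30081907, 295.26758469]), 'ee_rot': array([-179.95139968,    0.19660397,   12.54977401]), 'force': array([-0.42000265, -0.78791838, -0.56236181]), 'ft_torque': array([-0.0019587 ,  0.07754069,  0.00798985]), 'finger_force': 0.0, 'width': 88.06780778257914}
```

The board sits square at height 143 mm, on the base's axis to within 1 mm, and the bystanders have not moved. I hand the job in.

```bash
python3 -m crank '[[[0,0,0],[0,0,0],1],[[0,0,0],[0,0,0],1]]'; python3 -c "
from station import manip
print(manip.close_job())"
```

```text
time: 52.43
tool_pos: [556.1, 9.3, 295.6]
ee_rot: [-180.0, 0.2, 12.6]
force: [-0.2, -0.0, 0.1]
width: 88.4
finger_force: 0.0
the job is handed in; nothing more can be done
None
```

The lantern is made up in the carton and the job was handed in at about 52 s: base, tea light, glass and slatted top measured in place (the tea light first went in tilted and was re-seated), bystanders not moved; the hand-in gave no verdict.

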